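Unlock a microscope stage and wedge it up

TASK

The black microscope stage plate rests on its levelling stand and is locked down. Pull the lock knob all the way out and leave it out, then take the steel wedge, keep it flat on the bench and push its thin end under the middle of the plate's front edge, between the rails, until that edge is lifted about 3 mm off its rests. Finish while still gripping the wedge in place, with the robot touching neither the plate nor the knob; leave the two lens barrels and the screwdriver undisturbed.

Things in the scene. Friction and masses are not known exactly. Their poses are not given: they have to be found in the camera images.
- stand: Fixed aluminium stand, origin on the bench by the plate's front edge; x points in under the plate, y to the lock's side, z up. Side rails 10 mm high carry the black plate (164 wide, 14 thick, top at 24 mm; bar and clips to 37). Open front between the rails: y -50 to 50 mm, bare bench. Hinge at x 148. Lock housing 30 x 30 mm, 43 high, at x 35, y 105.
- lip_rest (a point): Fixed point on the stand: bottom of the plate's rounded front edge (radius 7 mm) when down, mid-width, 10 mm above the bench; at (4, 0, 10) mm of the stand, axes as the stand's. The edge's front face is 7 mm before it (-x).
- stage (a joint): Hinge of the stage plate, rad: 0 = resting on the rails, grows as the front edge lifts, 1.44 mm per 0.01 rad (3 mm = 0.021 rad). Lifting the edge takes about 4 to 6 N. While the lock knob is home the bolt holds the edge down to about 2 mm of play.
- lock (a joint): Slide of the lock bolt, m: 0 = home, bolt over the plate (starts up to 3 mm out); 0.022 = all the way out, at a stop. A spring detent half-way takes about 6 N to pass; the knob stays where left.
- lock_knob (a point): Centre of the lock's round steel knob, moving with it: cylinder 26 mm in diameter, 20 mm long, axis along the stand's y, 29 mm above the bench; can be pinched from above across the stand's x. 20 mm of thin rod lie between it and the housing when home. Pulls out along the stand's +y. Axes as the stand's.
- wedge_grip (a point): Centre of the loose steel wedge's grip block (30 x 30, 40 mm high), 20 mm above its flat underside; 0.3 kg. From the block's +x face an 80 mm long, 30 mm wide taper falls from 19 to 3 mm high; tip 95 mm from this point. x to the tip, z up. The slope meets the plate's edge with the tip 35 mm past lip_rest; each 5 mm more lifts it 1 mm.
- wedge_tip (a point): Middle of the bottom of the wedge's thin end, in the plane of its underside (on the bench when flat); axes as for wedge_grip.
- lens_a_mid (a point): Bystander: middle of a loose steel microscope objective standing on the bench, 32 mm across, 46 mm tall.
- lens_b_mid (a point): Bystander: middle of a shorter loose steel objective standing on the bench, 32 mm across, 34 mm tall.
- driver_mid (a point): Bystander: a black-handled screwdriver about 150 mm long lying on the bench.
Not all that is in view belongs to the job. What is meant by the part that bears wedge_grip is not green, pink or red, and is the smaller of those in its own colour.

How it is judged:
By the outcome, as a careful person would: the job done as asked, in the order asked, and still so for the second after the job is handed in, while the arm keeps its last pose, push and grip.
It also fails if it takes over 53 s, if anything falls off the work surface, if the arm or the gripper's body presses on something with over 40 N, if the wrist force passes 120 N, or if a joint passes its speed limit or range.

ROBOT

A 6-joint arm with a two-finger parallel gripper is mounted at the origin on the work surface. World frame = base frame: x ahead of the robot, y to its left, z up, the work surface at z = 0. Lengths are in m, angles in rad, forces in N, time in s.
With the tool pointing down it reaches from about 0.4 to 0.825 m from the base axis. Payload 7 kg.
Tool frame: the origin (TCP) lies between the finger pads; the fingertips stand 22 mm ahead of it and the grasp point (between the pads) lies 3 mm ahead of it; x points along the fingers, y is the direction in which the jaws open and shut, and the axes are right-handed (so a half turn about x gives the same grasp; the last joint's range is limited). The gripper opens to 88 mm and grips with 3 to 60 N. Pads are 19 mm wide; open, the fingers measure 130 mm over their backs; the gripper's body (78 mm by 193 mm) begins 47 mm behind the grasp point.
Start: joints at [-0.925, 0.359, 0.012, 0, -1.224, -0.288], TCP at [0.236, -0.632, 0.222] pointing down, gripper open.
Joint ranges: [-3.07, 3.07], [-1.43, 2.12], [-1.02, 1.25], [-3.03, 1.67], [-3.05, -0], [-3.03, 3.03]. Speed limits (rad/s): [2.39, 2.39, 3.01, 3.14, 3.14, 3.14].

INTERFACE

Orientations are given as [roll, pitch, yaw] about the fixed x, y, z axes, in that order (R = Rz(yaw) Ry(pitch) Rx(roll)).
In Python, from station import telemetry, optics, workorder, spotter gives the robot as it stands.
- The arm moves only by the tool jog_arm, never from a script. Its argument "series" is a list of rows, each an object with "linear": the shift along the tool's x, y, z in m, a list of three; "delta_rot": the turn, a rotation vector about the tool's x, y, z in degrees, a list of three; "grip": the closure, from 0 (fully open) to 1 (shut). In form: [{"linear": [tx, ty, tz], "delta_rot": [wx, wy, wz], "grip": grip}, ...]. A call has 1 to 20 rows; each row shifts and turns the pose as measured when the row begins, along the tool's axes as they then stand; what a row does not reach is not made up. A row lasts 1/10 s, in which the tool goes at most 50 mm and 8.59 degrees, less where a joint would pass 70% of its speed; a pose out of reach is approached as far as the arm can. A call with a gripper value outside its range is refused whole. The fingers move at their own pace and stop on an object; "grip_force" is the grip in N (left out, the last holds). Time passes only in rows, so rows that do not move let the fingers close. It gives the time, the measured TCP pose, the force and the opening at its end, in the units of the state.
- telemetry.state(): the state, without advancing time (a new reading comes with each control period).
- optics.grab_frame(name): name is "scene" or "side" or "wrist"; returns (picture, depth): 384x512x3 uint8, red, green, blue; 384x512 float32, m along the optical axis (not along the pixel's ray), 0 where there is no reading.
- optics.camera_info(name): a dict with "fx", "fy", "cx", "cy" (pixels), "eye" and "orientation" of the camera in the world. Camera axes: x right, y up, looking along -z (the intrinsics and any distortion apply to the point x, -y, -z); pixel columns grow to the right and rows downward; lengths in m; the calibration is good to about 2 mm. The wrist camera is an equidistant fisheye: a pixel r from the principal point sees the ray r / f radians off the axis. A picture is of the moment at which its call begins: read the wrist's pose just before it. camera_info takes no time and is no camera call; for the wrist camera it gives the pose at the moment of the call.
- workorder.close_job(): hands the job in, once; it reports no verdict.
Trained networks look in the newest picture that a camera, given by its name, has taken for a name from the list of things; names that differ only in an ending like _2 or _b are one class to them, and where a whole thing is asked for, a point or a joint stands for the part that bears it (a point fixed in the world has none). Each returns a list of dicts, best first, with "score" (0 to 1); they miss things now and then, are a little off and sometimes report something else, mostly with a low value. They report only what shows in the picture. A call takes as long as a camera call. They do not tell look-alikes from the thing itself.
- spotter.masks_of(label, camera): "mask" (384x512 bool, what is visible of it) and "extent" ([left, top, right, bottom] in pixels, round what is visible of it).
The state is a dict: "time": time; "q": joint angles; "qd": joint speeds; "joint_efforts": joint torques, N m; "ee_pos": TCP position; "tool_rot": TCP orientation; "wrist_force": force on the tool from outside, world axes, zero at the start; "wrist_torque": the same for the moment, N m; "gripper_width": opening from 0.0 (shut) to 1.0 (fully open).
Only numpy, scipy, OpenCV 4.12 (cv2) and the standard library are available. Lean on these libraries where they do the work, as an engineer would, in place of code of your own. Each camera call takes 0.05 s, during which the arm holds its last target.

## Working session

There is one attempt and no reset: what is moved stays moved. The work goes in short steps, Python scripts to look and compute and a tool call to move; the robot and the scene stay as the last step left them, time stands still between calls to the robot, and variables do not carry over. Pictures are saved under pics/ and viewed, and the job is handed in when it is done.

Besides the shell and the picture viewer there is one more tool, called after "Call:" as name([rows], argument=value, ...), one row to a line, values as JSON. jog_arm: Moves the arm, as the interface text tells. Its arguments: {"type":"object","properties":{"series":{"type":"array"},"grip_force":{"type":"number"}},"required":["series"]}

```bash
ls; mkdir -p pics; cat > h.py <<'E'
import numpy as np, cv2
from station import telemetry, optics, workorder, spotter
from scipy.spatial.transform import Rotation as R
def cam(n):
    c=optics.camera_info(n); return c
def rot(o):
    o=np.array(o,float)
    if o.shape==(3,3): return o
    if o.size==4: return None
    return R.from_euler('xyz',o).as_matrix()
def cloud(n,d,c):
    v,u=np.mgrid[0:384,0:512].astype(float)
    x=(u-c['cx'])/c['fx']; y=(v-c['cy'])/c['fy']
    if n=='wrist':
        r=np.hypot(x,y)+1e-9; k=np.tan(r)/r; x=x*k;y=y*k
    P=np.stack([x*d,-y*d,-d],-1)
    return P@rot(c['orientation']).T+np.array(c['eye'])
E
python3 - <<'E'
from h import *
print(telemetry.state())
for n in ['scene','side','wrist']:
    c=optics.camera_info(n); p,d=optics.grab_frame(n); print(n,c)
    cv2.imwrite(f'pics/{n}0.png',p[:,:,::-1]); np.savez(f'{n}0.npz',p=p,d=d)
E
```

```text
pics
{'time': 0.0, 'q': array([-9.24909786e-01,  3.59419705e-01,  1.10644262e-02, -3.68362536e-04,
       -1.22411366e+00, -2.88064190e-01]), 'qd': array([ 0.00034144, -0.00028657, -0.00114924, -0.00045788, -0.00044111,
        0.00137179]), 'joint_efforts': array([ 5.94085723e-04, -5.82719815e+01,  2.93070334e+01,  6.99805006e+00,
        6.90027126e-03, -1.55395710e-04]), 'ee_pos': array([ 0.23618886, -0.63179239,  0.22130062]), 'tool_rot': array([1.65474181, 1.56908824, 2.01243871]), 'wrist_force': array([ 0.60296184,  0.28820655, -0.10732598]), 'wrist_torque': array([-0.04399215,  0.06401298, -0.05430661]), 'gripper_width': 1.001697717944299}
scene {'fx': 363.13210720895034, 'fy': 363.13210720895034, 'cx': 252.12889150818754, 'cy': 189.78196774852557, 'eye': array([ 1.3213467 , -0.33841233,  0.87088623]), 'orientation': array([ 0.76596139, -0.01078302,  1.17595064])}
side {'fx': 442.4654737947485, 'fy': 442.4654737947485, 'cx': 255.15987773925548, 'cy': 185.53443495805266, 'eye': array([0.36493239, 0.92941101, 0.8603347 ]), 'orientation': array([ 0.88066672,  0.00580531, -2.93800955])}
wrist {'fx': 297.3186396354542, 'fy': 297.3186396354542, 'cx': 262.63297722039687, 'cy': 192.70210458049976, 'eye': array([ 0.16601753, -0.6587584 ,  0.38338898]), 'orientation': array([-2.80127188e-01, -8.50161165e-04,  1.92819700e+00])}
```

View pics/scene0.png

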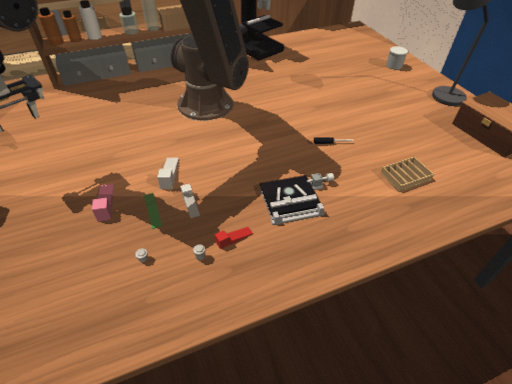

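View pics/side0.png

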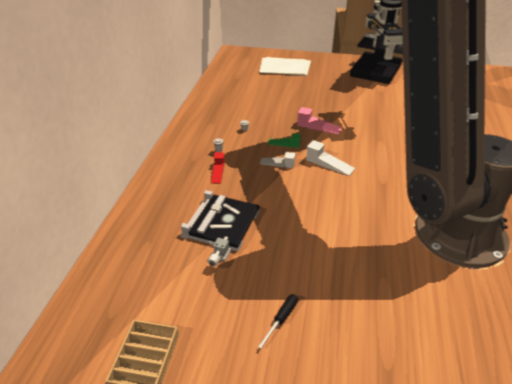

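View pics/wrist0.png

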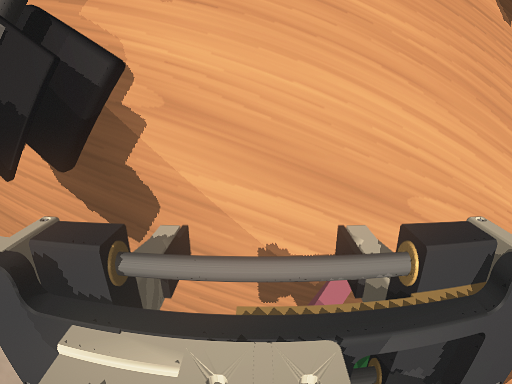

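The scene camera shows the plate at about (290,200), the knob at (330,177), the small grey wedge at (190,200) and a larger grey look-alike at (168,174). Next I'll measure them.

```bash
cat > m.py <<'E'
from h import *
for n in ['scene','side']:
    p,d=optics.grab_frame(n); c=optics.camera_info(n); P=cloud(n,d,c); np.savez(f'{n}1.npz',p=p,d=d,P=P)
    for l in ['stage','lock_knob','wedge_grip','lens_a_mid','driver_mid','stand']:
        for i,r in enumerate(spotter.masks_of(l,n)[:5]):
            m=r['mask']&(d>0); Q=P[m]; q=Q[Q[:,2]>0.004] if (Q[:,2]>.004).sum()>5 else Q
            np.save(f'm_{n}_{l}_{i}.npy',r['mask'])
            print(n,l,i,round(r['score'],2),r['extent'],m.sum(),'med',np.median(q,0).round(3),'lo',np.percentile(q,2,0).round(3),'hi',np.percentile(q,98,0).round(3),p[m].mean(0).round())
print(telemetry.state()['time'])
E
python3 m.py
```

```text
scene stage 0 0.84 [260.3, 173.8, 320.4, 212.3] 1702 med [0.638 0.086 0.024] lo [0.563 0.01  0.015] hi [0.705 0.169 0.035] [73. 68. 65.]
scene lock_knob 0 0.38 [308.7, 174.7, 332.1, 183.4] 42 med [0.622 0.239 0.036] lo [0.61  0.175 0.027] hi [0.631 0.251 0.044] [181. 174. 159.]
scene wedge_grip 0 0.97 [92.2, 182.7, 116.1, 218.9] 573 med [ 0.476 -0.465  0.024] lo [ 0.358 -0.493  0.005] hi [ 0.504 -0.437  0.057] [144.  83.  90.]
scene wedge_grip 1 0.86 [178.6, 186.4, 200.1, 218.5] 328 med [ 0.527 -0.215  0.014] lo [ 0.487 -0.228  0.004] hi [ 0.583 -0.2    0.041] [146. 136. 123.]
scene wedge_grip 2 0.83 [144.0, 191.3, 161.9, 229.1] 367 med [ 0.523 -0.331  0.015] lo [ 0.481 -0.345  0.005] hi [ 0.579 -0.316  0.04 ] [58. 73. 41.]
scene wedge_grip 3 0.74 [158.4, 157.1, 179.8, 188.4] 435 med [ 0.422 -0.251  0.025] lo [ 0.306 -0.284  0.005] hi [ 0.446 -0.206  0.057] [172. 161. 146.]
scene lens_a_mid 0 0.41 [194.5, 245.1, 204.0, 260.4] 118 med [ 0.749 -0.244  0.041] lo [ 0.731 -0.256  0.013] hi [ 0.756 -0.231  0.048] [154. 143. 130.]
scene driver_mid 0 0.56 [313.0, 138.8, 337.1, 142.3] 117 med
[... 707 characters left out ...]
6] 765 med [ 0.389 -0.242  0.019] lo [ 0.299 -0.277  0.005] hi [ 0.441 -0.203  0.058] [195. 180. 159.]
side wedge_grip 3 0.78 [213.1, 151.4, 225.5, 183.6] 312 med [ 0.71  -0.147  0.016] lo [ 0.691 -0.186  0.005] hi [ 0.728 -0.084  0.041] [196.  46.  38.]
side wedge_grip 4 0.68 [269.9, 132.4, 300.3, 147.6] 249 med [ 0.505 -0.323  0.016] lo [ 0.476 -0.347  0.004] hi [ 0.571 -0.313  0.042] [34. 72. 33.]
side lens_a_mid 0 0.64 [213.7, 138.9, 222.9, 153.2] 109 med [ 0.735 -0.236  0.035] lo [ 0.722 -0.257  0.006] hi [ 0.749 -0.229  0.047] [147. 127. 107.]
side driver_mid 0 0.76 [265.0, 295.2, 297.3, 339.3] 372 med [0.422 0.349 0.023] lo [0.401 0.307 0.012] hi [0.451 0.415 0.028] [68. 59. 52.]
0.85
```

```bash
python3 - <<'E'
from h import *
allp=[]
for n in ['scene','side']:
    f=np.load(f'{n}1.npz'); P=f['P']; p=f['p']
    m=np.load(f'm_{n}_stage_0.npy'); 
    m=cv2.dilate(m.astype(np.uint8),np.ones((5,5)))>0
    k=m&(abs(P[...,2]-.024)<.0035)&(p.max(-1)<70)
    q=P[k]; print(n,len(q),'z',q[:,2].mean())
    h=cv2.convexHull((q[:,:2]*1000).astype(np.float32))
    print(cv2.minAreaRect((q[:,:2]*1000).astype(np.float32)))
    # housing: z 40..46
    b=(P[...,0]>.5)&(P[...,0]<.75)&(P[...,1]>.17)&(P[...,1]<.3)
    hh=b&(P[...,2]>.0395)&(P[...,2]<.046); q=P[hh]; print('housing/knob tops',len(q)); print(cv2.minAreaRect((q[:,:2]*1000).astype(np.float32)))
    hh=b&(P[...,2]>.010)&(P[...,1]>.215); print('knob',P[hh].round(3).min(0),P[hh].round(3).max(0), hh.sum(), np.median(P[hh],0).round(3))
    # wedge
    m=np.load(f'm_{n}_wedge_grip_1.npy'); m=cv2.dilate(m.astype(np.uint8),np.ones((3,3)))>0
    w=P[m]; 
    t=w[w[:,2]>.037]; print('blocktop',len(t),t.mean(0).round(4),cv2.minAreaRect((t[:,:2]*1000).astype(np.float32)))
    t=w[(w[:,2]>.004)&(w[:,2]<.05)]; print('all',cv2.minAreaRect((t[:,:2]*1000).astype(np.float32)))
    for nm,(y0,y1,x0,x1) in {'a':(135,195,225,345) if n=='side' else (150,230,130,250),'b':(180,280,170,290) if n=='side' else (160,230,250,345)}.items():
        cv2.imwrite(f'pics/{n}1{nm}.png',cv2.resize(p[y0:y1,x0:x1,::-1],None,fx=6,fy=6,interpolation=cv2.INTER_CUBIC))
E
```

```text
scene 1051 z 0.023649490470798933
((632.1150512695312, 89.57347869873047), (164.1053466796875, 145.7447509765625), 82.35803985595703)
housing/knob tops 71
((613.0995483398438, 218.49575805664062), (69.5968017578125, 29.962678909301758), 88.90576171875)
knob [0.599 0.218 0.018] [0.632 0.258 0.046] 67 [0.622 0.24  0.034]
blocktop 63 [ 0.5507 -0.2207  0.0922] ((899.5546875, -281.1357421875), (28.891677856445312, 850.8359985351562), 80.32207489013672)
all ((534.50048828125, -214.25466918945312), (105.00184631347656, 32.224998474121094), 0.39793407917022705)
side 1352 z 0.023850886343375403
((626.7431640625, 90.06672668457031), (166.96282958984375, 143.25604248046875), 81.2410659790039)
housing/knob tops 144
((611.0025024414062, 219.29905700683594), (72.28914642333984, 28.45615577697754), 83.1534652709961)
knob [0.595 0.215 0.01 ] [0.628 0.259 0.044] 137 [0.612 0.247 0.035]
blocktop 53 [ 0.489  -0.17    0.0707] ((423.69903564453125, 347.73291015625), (28.46687126159668, 1168.9317626953125), 7.164028167724609)
all ((531.2800903320312, -237.52703857421875), (82.49774169921875, 105.22343444824219), 89.60527038574219)
```

View pics/scene1b.png

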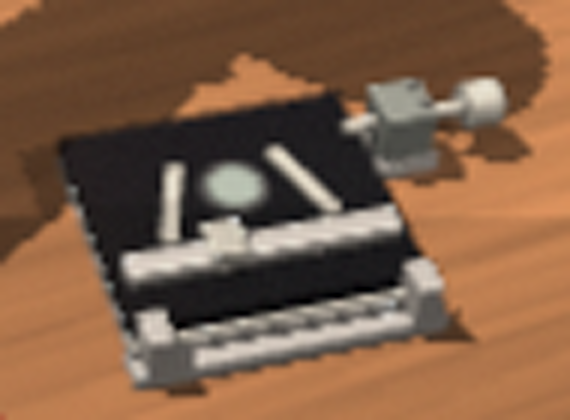

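View pics/side1b.png

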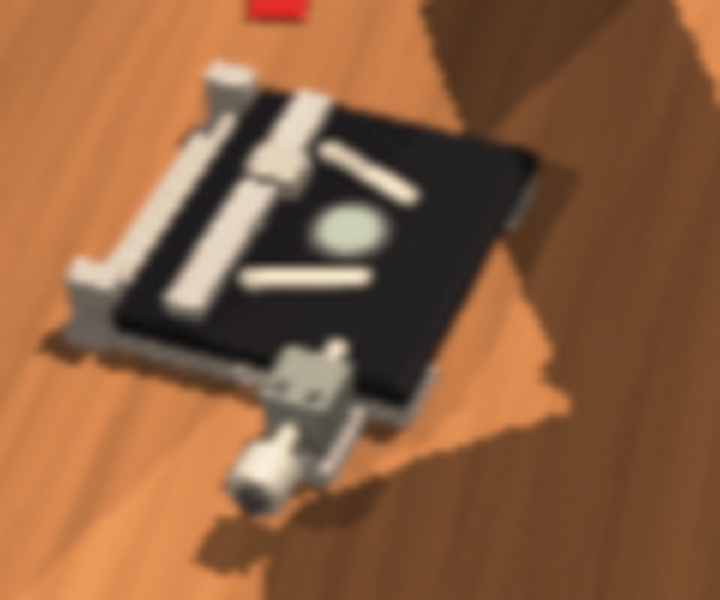

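```bash
cat >> h.py <<'E'
def pose():
    s=telemetry.state(); return s,np.array(s['ee_pos']),R.from_euler('xyz',s['tool_rot']).as_matrix()
def goto(target, yaw_y, grasp=True):
    """target world pos of TCP; yaw_y: angle deg of tool y axis; tool x down. prints tool-frame shift and rotvec deg (of final), choose nearer half-turn"""
    s,p,M=pose()
    best=None
    for yy in (yaw_y,yaw_y+180):
        a=np.radians(yy); x=np.array([0,0,-1.]); y=np.array([np.cos(a),np.sin(a),0]); T=np.stack([x,y,np.cross(x,y)],1)
        rv=np.degrees(R.from_matrix(M.T@T).as_rotvec())
        if best is None or np.linalg.norm(rv)<np.linalg.norm(best): best=rv
    print('t',round(s['time'],2),'pos',p.round(4),'toolY ang',np.degrees(np.arctan2(M[1,1],M[0,1])).round(2),'tilt',M[:,0].round(4),'w',round(s['gripper_width']*88,1),'F',np.round(s['wrist_force'],1),'q6',s['q'][5].round(2))
    print(' shift(tool) mm',(M.T@(np.array(target)-p)*1000).round(1),'rot deg',best.round(2))
E
python3 -c "
from h import *
goto([.616,.243,.12],-8); print(pose()[2].round(3))"
```

```text
t 0.85 pos [ 0.2364 -0.6322  0.2223] toolY ang 110.5 tilt [ 0. -0. -1.] w 88.2 F [-0.9  0.4  0.4] q6 -0.29
 shift(tool) mm [102.3 686.8 662.1] rot deg [-61.5  -0.    0. ]
[[ 0.    -0.35   0.937]
 [-0.     0.937  0.35 ]
 [-1.    -0.    -0.   ]]
```

Call:
jog_arm([
  {"linear": [0, 0, 0.01], "delta_rot": [-7.7, 0, 0], "grip": 0},
  {"linear": [0, 0, 0.02], "delta_rot": [-7.7, 0, 0], "grip": 0},
  {"linear": [0, 0, 0.03], "delta_rot": [-7.7, 0, 0], "grip": 0},
  {"linear": [0, 0, 0.03], "delta_rot": [-7.7, 0, 0], "grip": 0},
  {"linear": [0, 0, 0.03], "delta_rot": [-7.7, 0, 0], "grip": 0},
  {"linear": [0, 0, 0.03], "delta_rot": [-7.7, 0, 0], "grip": 0},
  {"linear": [0, 0, 0.03], "delta_rot": [-7.7, 0, 0], "grip": 0},
  {"linear": [0, 0, 0.03], "delta_rot": [-7.6, 0, 0], "grip": 0},
])

```text
time: 1.65
ee_pos: [0.3634, -0.4717, 0.2208]
tool_rot: [1.64, 1.569, 3.106]
wrist_force: [1.1, 0.2, -0.1]
gripper_width: 1.001
```

```bash
python3 - <<'E'
from h import *
goto([.616,.243,.12],-8)
# joint stand fit from cached clouds
yaw=np.radians(-8)
for n in ['scene','side']:
    f=np.load(f'{n}1.npz'); P=f['P']; p=f['p']
    m=np.load(f'm_{n}_stage_0.npy'); m=cv2.dilate(m.astype(np.uint8),np.ones((5,5)))>0
    k=m&(abs(P[...,2]-.024)<.0035)&(p.max(-1)<70); q=P[k][:,:2]*1000
    for yw in (-6,-7,-8,-9,-10):
        a=np.radians(yw); X=np.array([np.cos(a),np.sin(a)]);Y=np.array([-X[1],X[0]])
        sx=q@X; sy=q@Y
        # front edge sharpness: min sx per bin of sy
        b=((sy-sy.min())/8).astype(int); e=[(sy[b==i].mean(),np.sort(sx[b==i])[:2].mean()) for i in range(1,b.max()-1) if (b==i).sum()>5]
        e=np.array(e); c=np.polyfit(e[:,0],e[:,1],1)
        b=((sx-sx.min())/8).astype(int); g=np.array([(sx[b==i].mean(),sy[b==i].min(),sy[b==i].max()) for i in range(1,b.max()-1) if (b==i).sum()>5])
        print(n,yw,'front slope deg',np.degrees(np.arctan(c[0])).round(2),'med front',np.median(e[:,1]).round(1),'sidesl',np.degrees(np.arctan(np.polyfit(g[:,0],g[:,1],1)[0])).round(2),'y',np.median(g[:,1]).round(1),np.median(g[:,2]).round(1))
    a=yaw; X=np.array([np.cos(a),np.sin(a)]);Y=np.array([-X[1],X[0]])
    K=P[(P[...,0]>.5)&(P[...,0]<.7)&(P[...,1]>.17)&(P[...,1]<.3)&(P[...,2]>.012)&(P[...,2]<.05)]*1000
    S=np.stack([K[:,:2]@X,K[:,:2]@Y,K[:,2]],1)
    for lo in range(180,300,6):
        t=S[(S[:,1]-90>=lo-90)&(S[:,1]<lo+6)]
        if len(t): print('  y',lo-0,len(t),'x',t[:,0].min().round(),t[:,0].max().round(),'zmax',t[:,2].max().round())
    print(' knob ymax',np.sort(S[:,1])[-6:].round(1))
E
```

```text
t 1.65 pos [ 0.3634 -0.4717  0.2208] toolY ang 174.0 tilt [-0.0013  0.     -1.    ] w 88.1 F [ 1.1  0.2 -0.1] q6 0.48
 shift(tool) mm [ 100.5 -176.7  737.2] rot deg [ 2.   -0.01 -0.08]
scene -6 front slope deg 3.87 med front 553.2 sidesl -2.07 y 74.6 233.3
scene -7 front slope deg 3.35 med front 550.9 sidesl -0.8 y 85.6 242.8
scene -8 front slope deg 2.16 med front 547.7 sidesl 0.23 y 95.8 253.6
scene -9 front slope deg 1.33 med front 544.5 sidesl 1.29 y 106.9 265.3
scene -10 front slope deg 0.33 med front 541.0 sidesl 2.38 y 117.3 275.7
  y 246 2 x 554.0 561.0 zmax 25.0
  y 252 19 x 542.0 604.0 zmax 33.0
  y 258 10 x 551.0 609.0 zmax 33.0
  y 264 34 x 564.0 596.0 zmax 44.0
  y 270 22 x 562.0 594.0 zmax 46.0
  y 276 24 x 568.0 594.0 zmax 45.0
  y 282 19 x 564.0 595.0 zmax 45.0
  y 288 24 x 563.0 595.0 zmax 48.0
  y 294 9 x 563.0 593.0 zmax 44.0
 knob ymax [335.9 337.3 337.8 340.8 341.1 342.2]
side -6 front slope deg 2.85 med front 545.7 sidesl 24.74 y 77.6 236.2
side -7 front slope deg 2.08 med front 542.7 sidesl 26.83 y 88.2 247.5
side -8 front slope deg 1.07 med front 539.7 sidesl 42.57 y 99.0 258.1
side -9 front slope deg 0.01 med front 536.2 sidesl 44.24 y 109.4 268.9
side -10 front slope deg -1.06 med front 533.2 sidesl 31.27 y 120.0 279.8
  y 246 13 x 537.0 563.0 zmax 27.0
  y 252 49 x 537.0 609.0 zmax 34.0
  y 258 11 x 541.0 622.0 zmax 26.0
  y 264 15 x 558.0 588.0 zmax 45.0
  y 270 29 x 560.0 589.0 zmax 45.0
  y 276 30 x 560.0 589.0 zmax 46.0
  y 282 26 x 560.0 589.0 zmax 47.0
  y 288 45 x 560.0 591.0 zmax 48.0
  y 294 70 x 560.0 589.0 zmax 44.0
 knob ymax [340.4 340.8 341.  341.2 341.3 341.9]
```

Call:
jog_arm([
  {"linear": [0.006, -0.008, 0.02], "delta_rot": [2, 0, 0], "grip": 0},
  {"linear": [0.006, -0.0089, 0.04], "delta_rot": [0, 0, 0], "grip": 0},
  {"linear": [0.006, -0.0089, 0.044], "delta_rot": [0, 0, 0], "grip": 0},
  {"linear": [0.006, -0.0089, 0.044], "delta_rot": [0, 0, 0], "grip": 0},
  {"linear": [0.006, -0.0089, 0.044], "delta_rot": [0, 0, 0], "grip": 0},
  {"linear": [0.006, -0.0089, 0.044], "delta_rot": [0, 0, 0], "grip": 0},
  {"linear": [0.006, -0.0089, 0.044], "delta_rot": [0, 0, 0], "grip": 0},
  {"linear": [0.006, -0.0089, 0.044], "delta_rot": [0, 0, 0], "grip": 0},
  {"linear": [0.006, -0.0089, 0.044], "delta_rot": [0, 0, 0], "grip": 0},
  {"linear": [0.006, -0.0089, 0.044], "delta_rot": [0, 0, 0], "grip": 0},
  {"linear": [0.006, -0.0089, 0.044], "delta_rot": [0, 0, 0], "grip": 0},
  {"linear": [0.006, -0.0089, 0.044], "delta_rot": [0, 0, 0], "grip": 0},
  {"linear": [0.006, -0.0089, 0.044], "delta_rot": [0, 0, 0], "grip": 0},
  {"linear": [0.006, -0.0089, 0.044], "delta_rot": [0, 0, 0], "grip": 0},
  {"linear": [0.006, -0.0089, 0.044], "delta_rot": [0, 0, 0], "grip": 0},
  {"linear": [0.006, -0.0089, 0.044], "delta_rot": [0, 0, 0], "grip": 0},
  {"linear": [0.006, -0.0089, 0.03], "delta_rot": [0, 0, 0], "grip": 0},
  {"linear": [0, 0, 0], "delta_rot": [0, 0, 0], "grip": 0},
])

```text
time: 3.45
ee_pos: [0.6166, 0.2407, 0.1198]
tool_rot: [-1.522, 1.559, -0.082]
wrist_force: [-0.1, -0.6, 0.1]
gripper_width: 0.999
```

```bash
cat > w.py <<'E'
from h import *
import sys
n=sys.argv[1]; tag=sys.argv[2]
goto([.6167,.246,.032],-8.5)
c=optics.camera_info(n); p,d=optics.grab_frame(n); P=cloud(n,d,c); np.savez(f'{tag}.npz',p=p,d=d,P=P)
cv2.imwrite(f'pics/{tag}.png',p[:,:,::-1])
E
python3 w.py wrist w2
```

```text
t 3.45 pos [0.6166 0.2407 0.1198] toolY ang 172.51 tilt [ 0.0122 -0.001  -0.9999] w 87.9 F [-0.1 -0.6  0.1] q6 -0.81
 shift(tool) mm [87.7  1.7  5.2] rot deg [1.01 0.04 0.7 ]
```

View pics/w2.png

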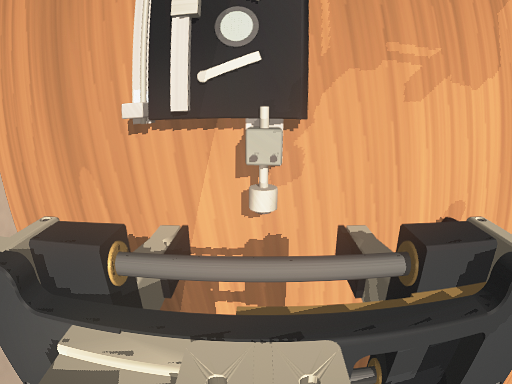

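The wrist view shows the knob at (263,198), the housing at (264,146) and the plate's right-hand front corner at (307,118). I'll fit the stand pose from this view.

```bash
cat > fit.py <<'E'
from h import *
import sys
f=np.load(sys.argv[1]+'.npz'); P=f['P'];p=f['p']
hs=P[125:165,245:284].reshape(-1,3); t=hs[(hs[:,2]>.040)&(hs[:,2]<.047)]
print('housing top',len(t),t.mean(0).round(4),cv2.minAreaRect((t[:,:2]*1000).astype(np.float32)))
k=P[180:216,246:282].reshape(-1,3); k=k[(k[:,2]>.02)&(k[:,2]<.06)]
print('knob',len(k),k.mean(0).round(4),'max z',np.percentile(k[:,2],98),cv2.minAreaRect((k[:,:2]*1000).astype(np.float32)))
b=(p.max(-1)<60)&(abs(P[...,2]-.024)<.004)
b[200:]=0
for r in range(5,112,15):
    cs=np.where(b[r])[0]; print(r,cs.max(),P[r,cs.max()].round(4))
for c in range(215,300,15):
    rs=np.where(b[:,c])[0]; print('side',c,rs.max(),P[rs.max(),c].round(4))
E
python3 fit.py w2
```

```text
housing top 1339 [0.611  0.1956 0.0425] ((610.802490234375, 195.82286071777344), (29.686742782592773, 30.163299560546875), 81.84601593017578)
knob 820 [0.6172 0.2398 0.0367] max z 0.04179584118707891 ((617.1589965820312, 240.4332275390625), (29.6450252532959, 24.729007720947266), 81.82552337646484)
5 307 [0.5568 0.0757 0.0222]
20 307 [0.5588 0.09   0.0215]
35 307 [0.5609 0.1041 0.0215]
50 307 [0.5629 0.118  0.0221]
65 307 [0.5645 0.1313 0.0208]
80 307 [0.5662 0.1446 0.0207]
95 169 [0.6881 0.1398 0.0231]Traceback (most recent call last):
  File "fit.py", line 11, in <module>
    cs=np.where(b[r])[0]; print(r,cs.max(),P[r,cs.max()].round(4))
                                  ~~~~~~^^
    return umr_maximum(a, axis, None, out, keepdims, initial, where)
ValueError: zero-size array to reduction operation maximum which has no identity
```

Call:
jog_arm([
  {"linear": [0, 0, 0], "delta_rot": [0.5, 0, 0.7], "grip": 0},
  {"linear": [0.03, 0, 0], "delta_rot": [0, 0, 0], "grip": 0},
  {"linear": [0.03, 0, 0], "delta_rot": [0, 0, 0], "grip": 0},
  {"linear": [0.02, 0, 0], "delta_rot": [0, 0, 0], "grip": 0},
  {"linear": [0.005, 0, 0], "delta_rot": [0, 0, 0], "grip": 0},
])

```text
time: 4.0
ee_pos: [0.6168, 0.2363, 0.0367]
tool_rot: [-0.235, 1.567, 1.19]
wrist_force: [-0.7, -0.2, 0.5]
gripper_width: 1.005
```

```bash
python3 -c "
from h import *
goto([.6174,.241,.032],-8)"
```

```text
t 4.0 pos [0.6168 0.2363 0.0367] toolY ang 171.68 tilt [ 0.0016  0.004  -1.    ] w 88.4 F [-0.7 -0.2  0.5] q6 -0.8
 shift(tool) mm [4.7 0.1 4.7] rot deg [-0.32  0.24  0.06]
```

Call:
jog_arm([
  {"linear": [0.0045, 0, 0.0048], "delta_rot": [0, 0, 0], "grip": 0},
  {"linear": [0, 0, 0.0005], "delta_rot": [0, 0, 0], "grip": 0},
  {"linear": [0, 0, 0], "delta_rot": [0, 0, 0], "grip": 1},
  {"linear": [0, 0, 0], "delta_rot": [0, 0, 0], "grip": 1},
  {"linear": [0, 0, 0], "delta_rot": [0, 0, 0], "grip": 1},
  {"linear": [0, 0, 0], "delta_rot": [0, 0, 0], "grip": 1},
  {"linear": [0, 0, 0], "delta_rot": [0, 0, 0], "grip": 1},
  {"linear": [0, 0, 0], "delta_rot": [0, 0, 0], "grip": 1},
], grip_force=40)

```text
time: 4.8
ee_pos: [0.62, 0.2417, 0.0375]
tool_rot: [-0.582, 1.561, 0.842]
wrist_force: [-0.3, 0.3, -0.7]
gripper_width: 0.516
```

```bash
python3 -c "
from h import *
goto([.6174,.241,.032],-8)"; python3 w.py wrist w3
```

```text
t 4.8 pos [0.62   0.2417 0.0375] toolY ang 171.58 tilt [ 0.0067  0.0075 -0.9999] w 45.4 F [-0.3  0.3 -0.7] q6 -0.81
 shift(tool) mm [ 5.4  2.5 -1.1] rot deg [-0.42  0.48  0.32]
t 4.8 pos [0.62   0.2417 0.0375] toolY ang 171.58 tilt [ 0.0067  0.0075 -0.9999] w 45.4 F [-0.3  0.3 -0.7] q6 -0.81
 shift(tool) mm [5.5 3.9 3.7] rot deg [0.08 0.48 0.32]
```

View pics/w3.png

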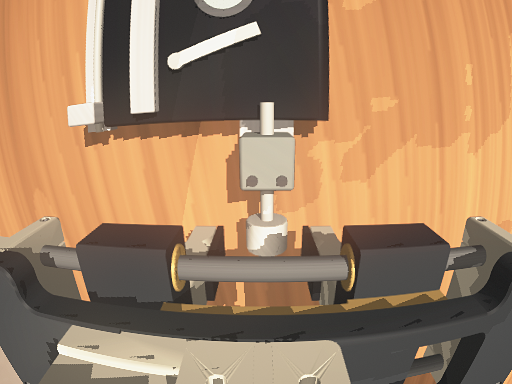

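Call:
jog_arm([
  {"linear": [0.005, 0.0025, 0], "delta_rot": [0, 0.4, 0.3], "grip": 0.5},
  {"linear": [0, 0, 0], "delta_rot": [0, 0, 0], "grip": 0.5},
])

```text
time: 5.05
ee_pos: [0.6172, 0.242, 0.032]
tool_rot: [0.359, 1.57, 1.783]
wrist_force: [-0.3, -0.9, -0.8]
gripper_width: 0.5
```

```bash
python3 -c "
from h import *
goto([.6174,.241,.032],-8)"
```

```text
t 5.05 pos [0.6172 0.242  0.032 ] toolY ang 171.57 tilt [-2.e-04  8.e-04 -1.e+00] w 44.0 F [-0.3 -0.9 -0.8] q6 -0.81
 shift(tool) mm [ 0.  -0.3 -1. ] rot deg [-0.43  0.05 -0.02]
```

Call:
jog_arm([
  {"linear": [0, 0, 0], "delta_rot": [0, 0, 0], "grip": 1},
  {"linear": [0, 0, 0], "delta_rot": [0, 0, 0], "grip": 1},
  {"linear": [0, 0, 0], "delta_rot": [0, 0, 0], "grip": 1},
  {"linear": [0, 0, 0], "delta_rot": [0, 0, 0], "grip": 1},
  {"linear": [0, 0, 0], "delta_rot": [0, 0, 0], "grip": 1},
], grip_force=40)

```text
time: 5.55
ee_pos: [0.6181, 0.2423, 0.0331]
tool_rot: [-1.016, 1.57, 0.409]
wrist_force: [-7.3, 0.2, 13.8]
gripper_width: 0.165
```

```bash
python3 -c "
from h import *
goto([.6174,.241,.032],-8)"
```

```text
t 5.55 pos [0.6181 0.2423 0.0331] toolY ang 171.63 tilt [ 1.1e-03  5.0e-04 -1.0e+00] w 14.5 F [-7.3  0.2 13.8] q6 -0.81
 shift(tool) mm [ 1.1  0.5 -1.3] rot deg [-0.37  0.03  0.06]
```

```bash
python3 w.py wrist w4; python3 w.py side s4; python3 - <<'E'
import cv2
i=cv2.imread('pics/s4.png'); cv2.imwrite('pics/s4c.png',cv2.resize(i[170:290,150:310],None,fx=5,fy=5,interpolation=cv2.INTER_CUBIC))
E
```

```text
t 5.55 pos [0.6181 0.2423 0.0331] toolY ang 171.63 tilt [ 1.1e-03  5.0e-04 -1.0e+00] w 14.5 F [-7.3  0.2 13.8] q6 -0.81
 shift(tool) mm [1.1 1.9 3.5] rot deg [0.13 0.03 0.06]
t 5.6 pos [0.6182 0.2424 0.0339] toolY ang 171.65 tilt [ 1.5e-03  7.0e-04 -1.0e+00] w 12.2 F [-10.1   1.2  26.6] q6 -0.81
 shift(tool) mm [1.9 2.  3.3] rot deg [0.15 0.05 0.08]
```

View pics/w4.png

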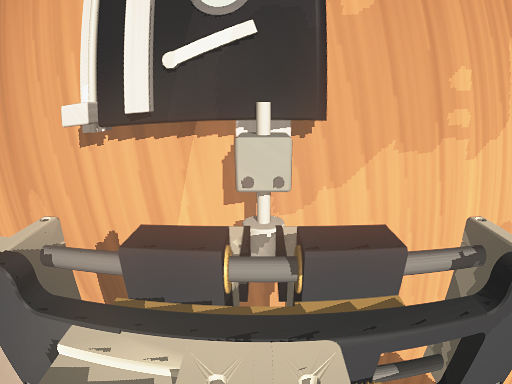

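View pics/s4c.png

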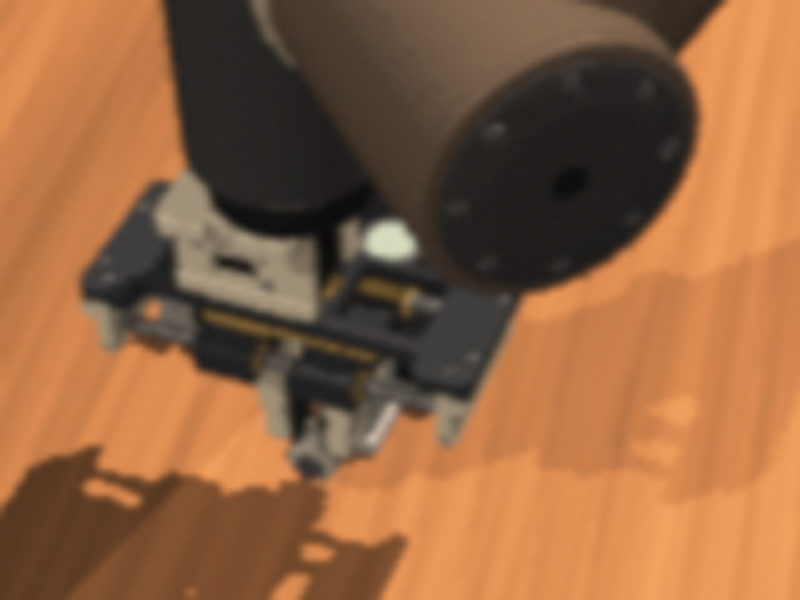

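```bash
python3 - <<'E'
from h import *
for t in ['w3','w4']:
    P=np.load(t+'.npz')['P']
    for (r,c) in [(205,267),(220,267),(230,267),(240,267),(248,267),(235,205),(250,205),(295,205),(235,325),(225,263),(240,263),(245,240),(245,288),(300,240),(300,263),(160,264)]:
        print(t,(r,c),P[r,c].round(4))
P=np.load('s4.npz')['P']
for (r,c) in [(262,212),(262,216),(258,212),(252,206),(256,207),(258,219),(262,219),(250,205),(245,204)]: print((r,c),P[r,c].round(4))
E
python3 - <<'E'
import cv2
i=cv2.imread('pics/w4.png'); cv2.imwrite('pics/w4c.png',cv2.resize(i[200:320,190:340],None,fx=5,fy=5,interpolation=cv2.INTER_CUBIC))
E
```

```text
w3 (205, 267) [0.6144 0.2226 0.0322]
w3 (220, 267) [0.6157 0.2315 0.0336]
w3 (230, 267) [0.6162 0.2348 0.0409]
w3 (240, 267) [0.6171 0.2413 0.0408]
w3 (248, 267) [0.6178 0.2458 0.0422]
w3 (235, 205) [0.6476 0.2252 0.0595]
w3 (250, 205) [0.6446 0.2258 0.076 ]
w3 (295, 205) [0.6466 0.2433 0.0878]
w3 (235, 325) [0.5857 0.2344 0.0591]
w3 (225, 263) [0.6182 0.2324 0.0385]
w3 (240, 263) [0.6195 0.2412 0.0401]
w3 (245, 240) [ 6.402e-01  2.622e-01 -6.000e-04]
w3 (245, 288) [ 0.6047  0.2678 -0.0013]
w3 (300, 240) [ 0.6497  0.3137 -0.0014]
w3 (300, 263) [ 6.307e-01  3.155e-01 -6.000e-04]
w3 (160, 264) [0.6119 0.1937 0.0431]
w4 (205, 267) [0.6123 0.2222 0.0309]
w4 (220, 267) [0.6136 0.2312 0.0316]
w4 (230, 267) [0.6141 0.2338 0.0404]
w4 (240, 267) [0.615  0.2399 0.0406]
w4 (248, 267) [0.6157 0.2447 0.0412]
w4 (235, 205) [0.6291 0.201  0.1151]
w4 (250, 205) [0.6273 0.2012 0.1248]
w4 (295, 205) [0.6304 0.2151 0.1258]
w4 (235, 325) [0.5938 0.2059 0.1158]
w4 (225, 263) [0.6162 0.2328 0.0347]
w4 (240, 263) [0.6172 0.2391 0.0416]
w4 (245, 240) [0.6285 0.2339 0.0553]
w4 (245, 288) [0.6038 0.2365 0.0574]
w4 (300, 240) [0.6293 0.2487 0.0835]
w4 (300, 263) [ 0.628   0.3128 -0.0013]
w4 (160, 264) [0.61   0.1936 0.0436]
(262, 212) [0.6155 0.2568 0.0349]
(262, 216) [0.6061 0.2548 0.0347]
(258, 212) [0.6172 0.2494 0.0408]
(252, 206) [0.6302 0.2514 0.0617]
(256, 207) [0.6276 0.2543 0.0511]
(258, 219) [0.5976 0.2547 0.0512]
(262, 219) [0.6085 0.2258 0.0011]
(250, 205) [0.6326 0.2502 0.0669]
(245, 204) [0.6334 0.2508 0.0848]
```

View pics/w4c.png

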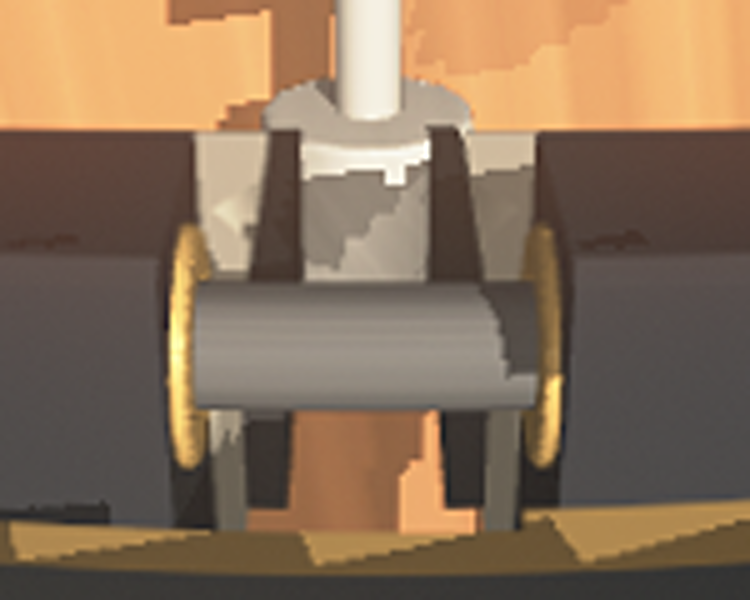

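```bash
python3 - <<'E'
from h import *
s,p,M=pose(); c=optics.camera_info('wrist'); C=rot(c['orientation'])
print('cam in tool',(M.T@(np.array(c['eye'])-p)).round(4), 'view in tool',(M.T@C@np.array([0,0,-1])).round(3),p,s['wrist_force'])
def proj(X):
    v=C.T@(X-np.array(c['eye'])); x,y,z=v[0],-v[1],-v[2]; th=np.arctan2(np.hypot(x,y),z); k=th/np.hypot(x,y)
    return c['cx']+c['fx']*k*x, c['cy']+c['fy']*k*y
for a in (-.04,-.02,0,.01,.022):
    for b in (-.007,.007):
        for z in (-.0095,.0095):
            print((a,b,z),np.round(proj(p+M@np.array([a,b,z])),0))
k=np.array([.6171,.2404,.029])
for dz in (-.01,.01): print('knob end',np.round(proj(k+np.array([.1392,.9903,0])*dz),0), 'top',np.round(proj(k+np.array([.1392,.9903,0])*dz+[0,0,.013]),0))
E
```

```text
cam in tool [-0.162   0.0002 -0.0753] view in tool [ 0.961 -0.     0.276] [0.61856519 0.24277575 0.03510768] [-13.20448925  -0.66238519  41.06975213]
(-0.04, -0.007, -0.0095) [247. 257.]
(-0.04, -0.007, 0.0095) [248. 290.]
(-0.04, 0.007, -0.0095) [277. 257.]
(-0.04, 0.007, 0.0095) [276. 290.]
(-0.02, -0.007, -0.0095) [249. 239.]
(-0.02, -0.007, 0.0095) [250. 270.]
(-0.02, 0.007, -0.0095) [276. 239.]
(-0.02, 0.007, 0.0095) [275. 270.]
(0, -0.007, -0.0095) [250. 224.]
(0, -0.007, 0.0095) [251. 253.]
(0, 0.007, -0.0095) [274. 224.]
(0, 0.007, 0.0095) [274. 253.]
(0.01, -0.007, -0.0095) [251. 218.]
(0.01, -0.007, 0.0095) [251. 246.]
(0.01, 0.007, -0.0095) [274. 218.]
(0.01, 0.007, 0.0095) [273. 246.]
(0.022, -0.007, -0.0095) [252. 212.]
(0.022, -0.007, 0.0095) [252. 238.]
(0.022, 0.007, -0.0095) [273. 212.]
(0.022, 0.007, 0.0095) [273. 238.]
knob end [264. 216.] top [264. 224.]
knob end [264. 246.] top [264. 255.]
```

```bash
python3 - <<'E'
from h import *
Y=np.array([np.cos(np.radians(172)),np.sin(np.radians(172)),0]);X=np.array([0,0,-1.]);M=np.stack([X,Y,np.cross(X,Y)],1)
for t,p,cols in [('w2',[.6166,.2407,.1198],(170,182,345,360)),('w3',[.62,.2417,.0375],(200,210,220,310,330))]:
    P=np.load(t+'.npz')['P']
    for c in cols:
        print(t,c,[ (r,*((P[r,c]-p)@M*1000).round(0)) for r in range(218,300,8)])
E
python3 - <<'E'
import cv2
i=cv2.imread('pics/w3.png'); cv2.imwrite('pics/w3c.png',cv2.resize(i[200:320,170:350],None,fx=4,fy=4,interpolation=cv2.INTER_CUBIC))
E
```

```text
w2 170 [(218, np.float64(121.0), np.float64(-99.0), np.float64(35.0)), (226, np.float64(-10.0), np.float64(-53.0), np.float64(-11.0)), (234, np.float64(-21.0), np.float64(-49.0), np.float64(-11.0)), (242, np.float64(-25.0), np.float64(-49.0), np.float64(-8.0)), (250, np.float64(-38.0), np.float64(-44.0), np.float64(-10.0)), (258, np.float64(-84.0), np.float64(-28.0), np.float64(-32.0)), (266, np.float64(-87.0), np.float64(-27.0), np.float64(-31.0)), (274, np.float64(-89.0), np.float64(-26.0), np.float64(-29.0)), (282, np.float64(-47.0), np.float64(-43.0), np.float64(2.0)), (290, np.float64(-49.0), np.float64(-43.0), np.float64(6.0)), (298, np.float64(-51.0), np.float64(-43.0), np.float64(9.0))]
w2 182 [(218, np.float64(120.0), np.float64(-85.0), np.float64(35.0)), (226, np.float64(-7.0), np.float64(-46.0), np.float64(-10.0)), (234, np.float64(-18.0), np.float64(-44.0), np.float64(-10.0)), (242, np.float64(-19.0), np.float64(-44.0), np.float64(-6.0)), (250, np.float64(-21.0), np.float64(-43.0), np.float64(-2.0)), (258, np.float64(-84.0), np.float64(-24.0), np.float64(-32.0)), (266, np
[... 4497 characters left out ...]
.0))]
w3 330 [(218, np.float64(37.0), np.float64(49.0), np.float64(2.0)), (226, np.float64(-9.0), np.float64(38.0), np.float64(-12.0)), (234, np.float64(-21.0), np.float64(36.0), np.float64(-12.0)), (242, np.float64(-29.0), np.float64(34.0), np.float64(-12.0)), (250, np.float64(-38.0), np.float64(32.0), np.float64(-12.0)), (258, np.float64(-83.0), np.float64(22.0), np.float64(-32.0)), (266, np.float64(-86.0), np.float64(21.0), np.float64(-32.0)), (274, np.float64(-87.0), np.float64(21.0), np.float64(-29.0)), (282, np.float64(-65.0), np.float64(27.0), np.float64(-12.0)), (290, np.float64(-67.0), np.float64(27.0), np.float64(-9.0)), (298, np.float64(-67.0), np.float64(27.0), np.float64(-5.0))]
```

View pics/w3c.png

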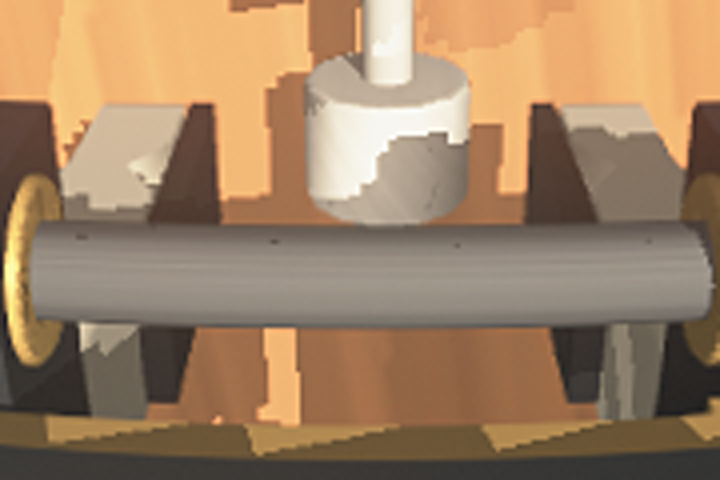

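The fingers have pinched only the top of the knob. Both cameras put the fingertips about 5 mm behind the reported TCP, not 22 mm ahead of it. The jaws closed to 12 mm and there is a +41 N upward force, which agrees. I'll open and then go lower in careful steps.

Call:
jog_arm([
  {"linear": [0, 0, 0], "delta_rot": [0, 0, 0], "grip": 0.3},
  {"linear": [0, 0, 0], "delta_rot": [0, 0, 0], "grip": 0.3},
  {"linear": [0, 0, 0], "delta_rot": [0, 0, 0], "grip": 0.3},
  {"linear": [0, 0, 0], "delta_rot": [0, 0, 0], "grip": 0.3},
  {"linear": [0, 0, 0], "delta_rot": [0, 0, 0], "grip": 0.3},
])

```text
time: 6.15
ee_pos: [0.6195, 0.2436, 0.038]
tool_rot: [-0.907, 1.564, 0.519]
wrist_force: [-0.4, -0.1, -0.4]
gripper_width: 0.472
```

```bash
python3 -c "
from h import *
goto([.6174,.241,.015],-8)"; python3 w.py wrist w5; python3 w.py side s5; python3 - <<'E'
import cv2
i=cv2.imread('pics/s5.png'); j=cv2.imread('pics/w5.png')
a=cv2.resize(i[190:290,170:290],(480,400),interpolation=cv2.INTER_CUBIC); b=cv2.resize(j[190:320,160:360],None,fx=1.6,fy=400/130,interpolation=cv2.INTER_CUBIC)
cv2.imwrite('pics/c5.png',cv2.hconcat([a,b]))
E
```

```text
t 6.15 pos [0.6195 0.2436 0.038 ] toolY ang 171.7 tilt [ 0.0059  0.0034 -1.    ] w 41.5 F [-0.4 -0.1 -0.4] q6 -0.81
 shift(tool) mm [23.   1.8 -3. ] rot deg [-0.29  0.24  0.31]
t 6.15 pos [0.6195 0.2436 0.038 ] toolY ang 171.7 tilt [ 0.0059  0.0034 -1.    ] w 41.5 F [-0.4 -0.1 -0.4] q6 -0.81
 shift(tool) mm [6.  3.2 2. ] rot deg [0.21 0.24 0.3 ]
t 6.2 pos [0.6194 0.2436 0.0379] toolY ang 171.71 tilt [ 0.0057  0.0033 -1.    ] w 46.1 F [-0.2 -0.6 -0.7] q6 -0.81
 shift(tool) mm [5.9 3.1 2. ] rot deg [0.21 0.23 0.3 ]
```

View pics/c5.png

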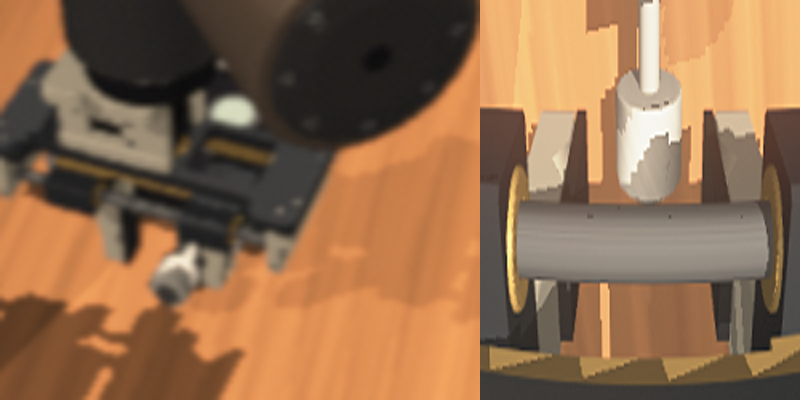

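Call:
jog_arm([
  {"linear": [0.012, 0.002, -0.002], "delta_rot": [0, 0.2, 0.3], "grip": 0.3},
  {"linear": [0.01, 0, 0], "delta_rot": [0, 0, 0], "grip": 0.3},
  {"linear": [0.002, 0, 0], "delta_rot": [0, 0, 0], "grip": 0.3},
])

```text
time: 6.55
ee_pos: [0.6168, 0.2415, 0.0114]
tool_rot: [1.722, 1.57, -3.136]
wrist_force: [-0.4, -0.5, -0.5]
gripper_width: 0.696
```

```bash
python3 -c "
from h import *
goto([.6174,.241,.005],-8)"; python3 w.py side s6; python3 - <<'E'
from h import *
i=cv2.imread('pics/s6.png')
cv2.imwrite('pics/c6.png',cv2.resize(i[210:290,170:270],(800,600),interpolation=cv2.INTER_CUBIC))
P=np.load('s6.npz')['P']
for c in (200,202,204,222,224,226): print(c,[(r,*P[r,c].round(3)) for r in range(250,274,3)])
E
```

```text
t 6.55 pos [0.6168 0.2415 0.0114] toolY ang 171.69 tilt [-0.0011 -0.     -1.    ] w 61.2 F [-0.4 -0.5 -0.5] q6 -0.81
 shift(tool) mm [ 6.4 -0.7 -0.4] rot deg [-0.31 -0.01 -0.06]
t 6.55 pos [0.6168 0.2415 0.0114] toolY ang 171.69 tilt [-0.0011 -0.     -1.    ] w 61.2 F [-0.4 -0.5 -0.5] q6 -0.81
 shift(tool) mm [-20.6   0.8   4.4] rot deg [ 0.19 -0.01 -0.06]
200 [(250, np.float64(0.648), np.float64(0.244), np.float64(0.057)), (253, np.float64(0.648), np.float64(0.246), np.float64(0.048)), (256, np.float64(0.65), np.float64(0.245), np.float64(0.035)), (259, np.float64(0.65), np.float64(0.247), np.float64(0.027)), (262, np.float64(0.656), np.float64(0.234), np.float64(-0.0)), (265, np.float64(0.653), np.float64(0.244), np.float64(0.001)), (268, np.float64(0.65), np.float64(0.253), np.float64(0.0)), (271, np.float64(0.648), np.float64(0.261), np.float64(-0.001))]
202 [(250, np.float64(0.645), np.float64(0.239), np.float64(0.052)), (253, np.float64(0.645), np.float64(0.24), np.float64(0.042)), (256, np.float64(0.646), np.float64(0.241), np.float64(0.033)), (259, np.float64(0.647), np.float
[... 1645 characters left out ...]
265, np.float64(0.594), np.float64(0.232), np.float64(0.001)), (268, np.float64(0.591), np.float64(0.243), np.float64(0.003)), (271, np.float64(0.589), np.float64(0.25), np.float64(0.0))]
226 [(250, np.float64(0.572), np.float64(0.274), np.float64(0.106)), (253, np.float64(0.571), np.float64(0.281), np.float64(0.104)), (256, np.float64(0.57), np.float64(0.285), np.float64(0.099)), (259, np.float64(0.57), np.float64(0.288), np.float64(0.091)), (262, np.float64(0.58), np.float64(0.256), np.float64(0.042)), (265, np.float64(0.581), np.float64(0.256), np.float64(0.031)), (268, np.float64(0.581), np.float64(0.257), np.float64(0.022)), (271, np.float64(0.584), np.float64(0.25), np.float64(0.001))]
```

View pics/c6.png

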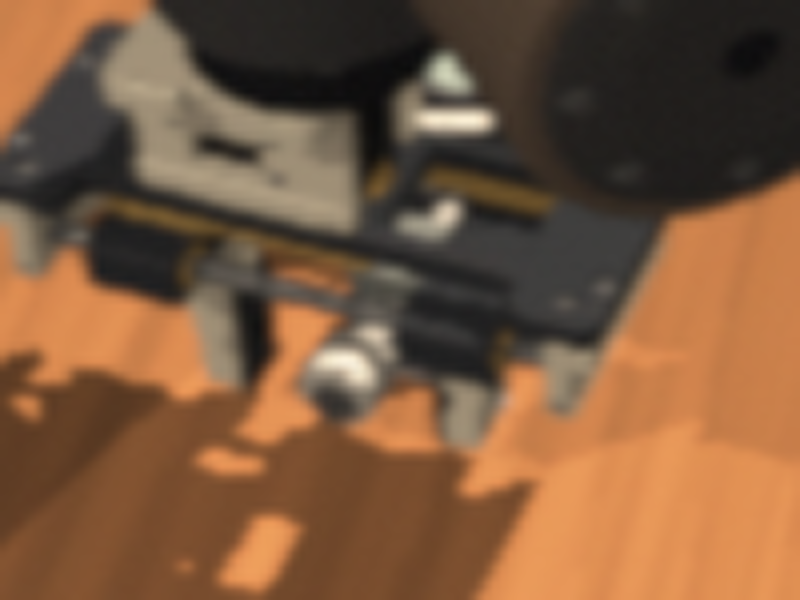

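Call:
jog_arm([
  {"linear": [0.007, 0, 0], "delta_rot": [0, 0, 0], "grip": 0.5},
  {"linear": [0.001, 0, 0], "delta_rot": [0, 0, 0], "grip": 1},
  {"linear": [0, 0, 0], "delta_rot": [0, 0, 0], "grip": 1},
  {"linear": [0, 0, 0], "delta_rot": [0, 0, 0], "grip": 1},
  {"linear": [0, 0, 0], "delta_rot": [0, 0, 0], "grip": 1},
  {"linear": [0, 0, 0], "delta_rot": [0, 0, 0], "grip": 1},
  {"linear": [0, 0, 0], "delta_rot": [0, 0, 0], "grip": 1},
], grip_force=30)

```text
time: 7.3
ee_pos: [0.6177, 0.2416, 0.0024]
tool_rot: [1.454, 1.57, 2.88]
wrist_force: [0.6, 0.7, -2.3]
gripper_width: 0.288
```

```bash
python3 -c "
from h import *
goto([.6174,.241,.004],-8)"
```

```text
t 7.3 pos [0.6177 0.2416 0.0024] toolY ang 171.68 tilt [-3.e-04  1.e-04 -1.e+00] w 25.4 F [ 0.6  0.7 -2.3] q6 -0.81
 shift(tool) mm [-1.6  0.2 -0.6] rot deg [-0.32  0.   -0.02]
```

Call:
jog_arm([
  {"linear": [0, 0, 0.004], "delta_rot": [0, 0, 0], "grip": 1},
  {"linear": [0, 0, 0.004], "delta_rot": [0, 0, 0], "grip": 1},
  {"linear": [0, 0, 0.004], "delta_rot": [0, 0, 0], "grip": 1},
  {"linear": [0, 0, 0.004], "delta_rot": [0, 0, 0], "grip": 1},
  {"linear": [0, 0, 0.003], "delta_rot": [0, 0, 0], "grip": 1},
])

```text
time: 7.8
ee_pos: [0.6199, 0.2577, 0.0023]
tool_rot: [2.681, 1.565, -2.178]
wrist_force: [1.9, -1.6, -2.1]
gripper_width: 0.287
```

```bash
python3 -c "
from h import *
goto([.6174,.241,.004],-8)"
```

```text
t 7.8 pos [0.6199 0.2577 0.0023] toolY ang 171.58 tilt [-0.0032 -0.0046 -1.    ] w 25.2 F [ 1.9 -1.6 -2.1] q6 -0.83
 shift(tool) mm [ -1.6   0.  -16.9] rot deg [-0.42 -0.29 -0.14]
```

Call:
jog_arm([
  {"linear": [0, 0, 0.003], "delta_rot": [0, 0, 0], "grip": 1},
  {"linear": [0, 0, 0.003], "delta_rot": [0, 0, 0], "grip": 1},
  {"linear": [0, 0, 0.002], "delta_rot": [0, 0, 0], "grip": 1},
])

```text
time: 8.1
ee_pos: [0.6201, 0.26, 0.0022]
tool_rot: [2.773, 1.555, -2.086]
wrist_force: [2.9, -9.2, 0.7]
gripper_width: 0.286
```

```bash
python3 -c "
from h import *
goto([.6174,.241,.004],-8)"
```

```text
t 8.1 pos [0.6201 0.26   0.0022] toolY ang 171.59 tilt [-0.0079 -0.014  -0.9999] w 25.1 F [ 2.9 -9.2  0.7] q6 -0.84
 shift(tool) mm [ -1.5  -0.1 -19.2] rot deg [-0.41 -0.86 -0.34]
```

Call:
jog_arm([
  {"linear": [0, 0, 0.003], "delta_rot": [0, -0.8, -0.3], "grip": 1},
  {"linear": [0, 0, 0.004], "delta_rot": [0, 0, 0], "grip": 1},
])

```text
time: 8.3
ee_pos: [0.62, 0.2604, 0.0022]
tool_rot: [2.789, 1.56, -2.071]
wrist_force: [5.0, -21.1, 2.6]
gripper_width: 0.288
```

```bash
python3 -c "
from h import *
goto([.6174,.241,.004],-8)"
```

```text
t 8.3 pos [0.62   0.2604 0.0022] toolY ang 171.55 tilt [-0.0054 -0.0099 -0.9999] w 25.3 F [  5.  -21.1   2.6] q6 -0.84
 shift(tool) mm [ -1.6  -0.2 -19.6] rot deg [-0.45 -0.6  -0.23]
```

Call:
jog_arm([
  {"linear": [0, 0, 0], "delta_rot": [0, 0, 0], "grip": 0.4},
  {"linear": [0, 0, 0], "delta_rot": [0, 0, 0], "grip": 0.4},
  {"linear": [0, 0, 0], "delta_rot": [0, -0.3, 0], "grip": 0.4},
  {"linear": [0, 0, 0], "delta_rot": [0, -0.3, 0], "grip": 0.4},
  {"linear": [-0.01, 0, 0], "delta_rot": [0, 0, 0], "grip": 0.2},
  {"linear": [-0.03, 0, 0], "delta_rot": [0, 0, 0], "grip": 0},
  {"linear": [-0.04, 0, 0], "delta_rot": [0, 0, 0], "grip": 0},
  {"linear": [-0.03, 0, 0], "delta_rot": [0, 0, 0], "grip": 0},
])

```text
time: 9.1
ee_pos: [0.6175, 0.2608, 0.1129]
tool_rot: [1.922, 1.56, -2.937]
wrist_force: [0.1, -0.6, 0.1]
gripper_width: 0.903
```

```bash
python3 w.py wrist w7
```

```text
t 9.1 pos [0.6175 0.2608 0.1129] toolY ang 171.62 tilt [-0.0109 -0.0023 -0.9999] w 79.5 F [ 0.1 -0.6  0.1] q6 -0.83
 shift(tool) mm [ 80.9  -2.2 -14.5] rot deg [ 0.12 -0.22 -0.6 ]
```

View pics/w7.png

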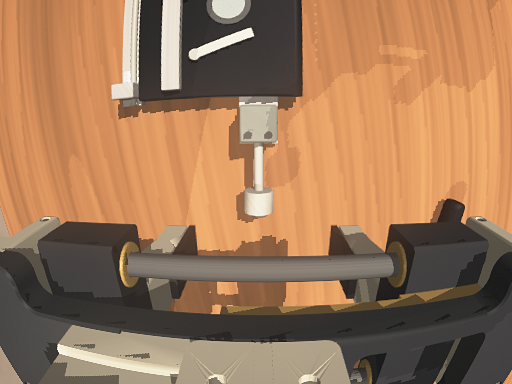

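The wrist view now shows the knob out at (258,202) with a long rod behind it, and no bolt over the plate. Next I'll check the distance and measure the wedge pose.

```bash
python3 - <<'E'
from h import *
P=np.load('w7.npz')['P']
t=P[100:142,236:280].reshape(-1,3); t=t[(t[:,2]>.039)&(t[:,2]<.047)]; hc=t[:,:2].mean(0)
k=P[186:218,242:275].reshape(-1,3); k=k[(k[:,2]>.034)&(k[:,2]<.046)]
Y=np.array([.1392,.9903]); print('knob-housing along Y: ',(np.percentile(k[:,:2]@Y,[2,98])-hc@Y).round(4),'centre expected .067')
for n in ['scene','side']:
    f=np.load(f'{n}1.npz'); P=f['P']
    m=np.load(f'm_{n}_wedge_grip_1.npy'); m=cv2.dilate(m.astype(np.uint8),np.ones((3,3)))>0
    w=P[m]; w=w[(w[:,2]>.004)&(w[:,2]<.046)&(w[:,0]>.45)&(w[:,0]<.63)&(w[:,1]>-.25)&(w[:,1]<-.18)]
    t=w[w[:,2]>.036]; print(n,'blocktop',len(t),t.mean(0).round(4),[np.round(v,1) for v in cv2.minAreaRect((t[:,:2]*1000).astype(np.float32))])
    print('all',[np.round(v,1) for v in cv2.minAreaRect((w[:,:2]*1000).astype(np.float32))])
    for x0 in range(480,600,12):
        s=w[(w[:,0]*1000>=x0)&(w[:,0]*1000<x0+12)]
        if len(s): print('  ',x0,len(s),'y',(s[:,1].min()*1000).round(),(s[:,1].max()*1000).round(),'z',(s[:,2].max()*1000).round())
goto([.50,-.212,.10],90)
E
```

```text
knob-housing along Y:  [0.0569 0.0792] centre expected .067
scene blocktop 64 [ 0.4987 -0.2129  0.0392] [array([ 498.6, -212.8]), array([33.1, 28.9]), np.float64(0.5)]
all [array([ 534.5, -214.3]), array([105. ,  32.2]), np.float64(0.4)]
   480 22 y -228.0 -200.0 z 42.0
   492 28 y -228.0 -198.0 z 43.0
   504 76 y -231.0 -199.0 z 42.0
   516 32 y -228.0 -200.0 z 19.0
   528 32 y -228.0 -199.0 z 16.0
   540 30 y -229.0 -201.0 z 15.0
   552 32 y -229.0 -200.0 z 15.0
   564 27 y -229.0 -201.0 z 11.0
   576 19 y -230.0 -200.0 z 12.0
side blocktop 54 [ 0.4941 -0.2131  0.0396] [array([ 494.4, -213.7]), array([28.6, 37.1]), np.float64(7.2)]
all [array([ 531.3, -216.4]), array([ 41.5, 105.5]), np.float64(87.8)]
   480 53 y -231.0 -196.0 z 44.0
   492 56 y -232.0 -197.0 z 42.0
   504 40 y -235.0 -196.0 z 42.0
   516 31 y -236.0 -198.0 z 20.0
   528 29 y -229.0 -199.0 z 17.0
   540 26 y -228.0 -196.0 z 13.0
   552 22 y -229.0 -199.0 z 11.0
   564 19 y -238.0 -199.0 z 10.0
   576 11 y -230.0 -198.0 z 7.0
t 9.15 pos [0.62   0.262  0.1185] toolY ang 171.67 tilt [-0.0045  0.001  -1.    ] w 83.4 F [2.1 1.4 5.8] q6 -0.83
 shift(tool) mm [  18.6   50.  -486.4] rot deg [81.67 -0.17 -0.23]
```

Call:
jog_arm([
  {"linear": [-0.01, 0, 0], "delta_rot": [-8.2, 0, 0], "grip": 0},
  {"linear": [-0.01, 0, 0], "delta_rot": [-8.2, 0, 0], "grip": 0},
  {"linear": [-0.01, 0, 0], "delta_rot": [-8.2, 0, 0], "grip": 0},
  {"linear": [-0.01, 0, 0], "delta_rot": [-8.2, 0, 0], "grip": 0},
  {"linear": [-0.01, 0, 0], "delta_rot": [-8.2, 0, 0], "grip": 0},
  {"linear": [-0.01, 0, 0], "delta_rot": [-8.2, 0, 0], "grip": 0},
  {"linear": [0, 0, 0], "delta_rot": [-8.2, 0, 0], "grip": 0},
  {"linear": [0, 0, 0], "delta_rot": [-8.2, 0, 0], "grip": 0},
  {"linear": [0, 0, 0], "delta_rot": [-8.2, 0, 0], "grip": 0},
  {"linear": [0, 0, 0], "delta_rot": [-8.2, 0, 0], "grip": 0},
  {"linear": [0, 0, 0], "delta_rot": [-8.2, 0, 0], "grip": 0},
  {"linear": [0, 0, 0], "delta_rot": [-8.1, 0, 0], "grip": 0},
])

```text
time: 10.35
ee_pos: [0.6206, 0.267, 0.1952]
tool_rot: [-2.227, 1.554, 0.987]
wrist_force: [-0.0, -0.9, 0.3]
gripper_width: 1.0
```

```bash
python3 -c "
from h import *
goto([.4965,-.2135,.12],-90.5)"
```

```text
t 10.35 pos [0.6206 0.267  0.1952] toolY ang -85.87 tilt [ 0.0091  0.0137 -0.9999] w 88.0 F [-0.  -0.9  0.3] q6 0.95
 shift(tool) mm [ 67.5 471.3 159.1] rot deg [ 4.63 -0.54  0.77]
```

Call:
jog_arm([
  {"linear": [0, 0, 0], "delta_rot": [4.6, -0.5, 0.8], "grip": 0},
  {"linear": [0.006, 0.04, 0.01], "delta_rot": [0, 0, 0], "grip": 0},
  {"linear": [0.006, 0.04, 0.01], "delta_rot": [0, 0, 0], "grip": 0},
  {"linear": [0.006, 0.04, 0.01], "delta_rot": [0, 0, 0], "grip": 0},
  {"linear": [0.006, 0.04, 0.01], "delta_rot": [0, 0, 0], "grip": 0},
  {"linear": [0.006, 0.04, 0.01], "delta_rot": [0, 0, 0], "grip": 0},
  {"linear": [0.006, 0.04, 0.01], "delta_rot": [0, 0, 0], "grip": 0},
  {"linear": [0.006, 0.04, 0.01], "delta_rot": [0, 0, 0], "grip": 0},
  {"linear": [0.006, 0.04, 0.01], "delta_rot": [0, 0, 0], "grip": 0},
  {"linear": [0.006, 0.04, 0.01], "delta_rot": [0, 0, 0], "grip": 0},
  {"linear": [0.006, 0.04, 0.01], "delta_rot": [0, 0, 0], "grip": 0},
  {"linear": [0.006, 0.04, 0.01], "delta_rot": [0, 0, 0], "grip": 0},
  {"linear": [0.006, 0.04, 0.01], "delta_rot": [0, 0, 0], "grip": 0},
  {"linear": [0, 0, 0], "delta_rot": [0, 0, 0], "grip": 0},
])

```text
time: 11.75
ee_pos: [0.4993, -0.2241, 0.1284]
tool_rot: [-2.843, 1.553, 0.307]
wrist_force: [-0.4, 0.2, -0.2]
gripper_width: 0.998
```

```bash
python3 -c "
from h import *
goto([.4965,-.2135,.11],-90.5)"; python3 w.py wrist w8
```

```text
t 11.75 pos [ 0.4993 -0.2241  0.1284] toolY ang -89.51 tilt [ 0.0168  0.0053 -0.9998] w 87.8 F [-0.4  0.2 -0.2] q6 1.65
 shift(tool) mm [ 18.4 -10.5   3. ] rot deg [ 0.99 -0.96  0.31]
t 11.75 pos [ 0.4993 -0.2241  0.1284] toolY ang -89.51 tilt [ 0.0168  0.0053 -0.9998] w 87.8 F [-0.4  0.2 -0.2] q6 1.65
 shift(tool) mm [ 100.8 -468.6 -119.8] rot deg [-81.01  -1.01  -0.44]
```

View pics/w8.png

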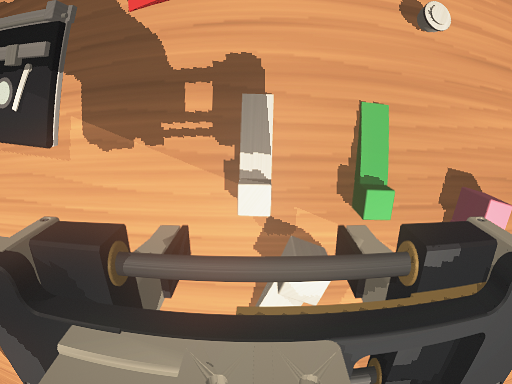

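The view shows the wedge block at (254,200), its tip at (257,95) and the green look-alike well clear to the right. I'll refine the wedge pose from the depth.

```bash
python3 - <<'E'
from h import *
P=np.load('w8.npz')['P']
w=P[85:222,230:285].reshape(-1,3); 
t=w[(w[:,2]>.036)&(w[:,2]<.044)]; print('top',len(t),t.mean(0).round(4),[np.round(v,1) for v in cv2.minAreaRect((t[:,:2]*1000).astype(np.float32))])
a=w[(w[:,2]>.004)&(w[:,2]<.044)]; print('all',[np.round(v,1) for v in cv2.minAreaRect((a[:,:2]*1000).astype(np.float32))], 'x',np.percentile(a[:,0],[.5,99.5]).round(4))
b=P[60:80,280:340].reshape(-1,3); print('bench z',np.median(b[:,2]).round(4))
E
```

```text
top 1113 [ 0.4969 -0.2163  0.0394] [array([ 496.3, -216.4]), array([30. , 30.3]), np.float64(89.1)]
all [array([ 534.5, -217.1]), array([ 30.3, 107. ]), np.float64(88.7)] x [0.482  0.5848]
bench z -0.0005
```

Call:
jog_arm([
  {"linear": [0, 0, 0], "delta_rot": [1.5, -1, 0.3], "grip": 0},
  {"linear": [0.02, -0.008, 0.003], "delta_rot": [0, 0, 0], "grip": 0},
  {"linear": [0.025, 0, 0], "delta_rot": [0, 0, 0], "grip": 0},
  {"linear": [0.015, 0, 0], "delta_rot": [0, 0, 0], "grip": 0},
  {"linear": [0.005, 0, 0], "delta_rot": [0, 0, 0], "grip": 0},
])

```text
time: 12.3
ee_pos: [0.502, -0.2115, 0.0672]
tool_rot: [3.097, 1.561, -0.061]
wrist_force: [-0.3, -0.5, 0.7]
gripper_width: 1.001
```

```bash
python3 -c "
from h import *
goto([.4965,-.2158,.0],-91)"
```

```text
t 12.3 pos [ 0.502  -0.2115  0.0672] toolY ang -90.93 tilt [ 1.010e-02 -6.000e-04 -9.999e-01] w 88.1 F [-0.3 -0.5  0.7] q6 1.59
 shift(tool) mm [67.1  4.3  6.1] rot deg [ 0.07 -0.58 -0.03]
```

Call:
jog_arm([
  {"linear": [0.005, 0.004, 0.006], "delta_rot": [0, -0.6, 0], "grip": 0},
  {"linear": [0.02, 0, 0], "delta_rot": [0, 0, 0], "grip": 0},
  {"linear": [0.02, 0, 0], "delta_rot": [0, 0, 0], "grip": 0},
  {"linear": [0.012, 0, 0], "delta_rot": [0, 0, 0], "grip": 0},
  {"linear": [0.003, 0, 0], "delta_rot": [0, 0, 0], "grip": 0},
])

```text
time: 12.8
ee_pos: [0.499, -0.2142, 0.0089]
tool_rot: [2.842, 1.567, -0.312]
wrist_force: [0.1, 0.2, 0.5]
gripper_width: 0.999
```

```bash
python3 -c "
from h import *
goto([.4965,-.2158,.0],-91)"; python3 w.py wrist w9
```

```text
t 12.8 pos [ 0.499  -0.2142  0.0089] toolY ang -90.68 tilt [ 0.0041 -0.0013 -1.    ] w 87.9 F [0.1 0.2 0.5] q6 1.6
 shift(tool) mm [8.9 1.7 2.5] rot deg [ 0.33 -0.23 -0.07]
t 12.8 pos [ 0.499  -0.2142  0.0089] toolY ang -90.68 tilt [ 0.0041 -0.0013 -1.    ] w 87.9 F [0.1 0.2 0.5] q6 1.6
 shift(tool) mm [ -23.2 -461.5 -112.4] rot deg [-82.17  -0.14  -0.23]
```

View pics/w9.png

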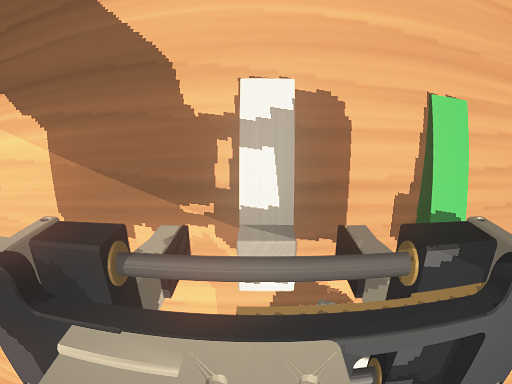

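Call:
jog_arm([
  {"linear": [0.006, 0.0015, 0.0025], "delta_rot": [0.3, -0.2, 0], "grip": 0.3},
  {"linear": [0.003, 0, 0], "delta_rot": [0, 0, 0], "grip": 0.6},
  {"linear": [0, 0, 0], "delta_rot": [0, 0, 0], "grip": 1},
  {"linear": [0, 0, 0], "delta_rot": [0, 0, 0], "grip": 1},
  {"linear": [0, 0, 0], "delta_rot": [0, 0, 0], "grip": 1},
  {"linear": [0, 0, 0], "delta_rot": [0, 0, 0], "grip": 1},
  {"linear": [0, 0, 0], "delta_rot": [0, 0, 0], "grip": 1},
  {"linear": [0, 0, 0], "delta_rot": [0, 0, 0], "grip": 1},
  {"linear": [0, 0, 0], "delta_rot": [0, 0, 0], "grip": 1},
], grip_force=40)

```text
time: 13.75
ee_pos: [0.4985, -0.2162, 0.0024]
tool_rot: [2.79, 1.565, -0.368]
wrist_force: [-0.3, 0.2, -2.0]
gripper_width: 0.339
```

```bash
python3 -c "
from h import *
goto([.4965,-.2158,.0],-91)"
```

```text
t 13.75 pos [ 0.4985 -0.2162  0.0024] toolY ang -90.97 tilt [ 0.0051 -0.002  -1.    ] w 29.8 F [-0.3  0.2 -2. ] q6 1.6
 shift(tool) mm [ 2.4 -0.3  2. ] rot deg [ 0.03 -0.29 -0.11]
```

Call:
jog_arm([
  {"linear": [-0.01, 0, 0], "delta_rot": [0, 0, 0], "grip": 1},
  {"linear": [-0.015, 0, 0], "delta_rot": [0, 0, 0], "grip": 1},
  {"linear": [-0.015, 0, 0], "delta_rot": [3.5, 0, 0], "grip": 1},
  {"linear": [0, -0.02, 0], "delta_rot": [3.5, 0, 0], "grip": 1},
  {"linear": [0, -0.03, 0.01], "delta_rot": [0, 0, 0], "grip": 1},
  {"linear": [0, -0.035, 0.02], "delta_rot": [0, 0, 0], "grip": 1},
  {"linear": [0, -0.035, 0.02], "delta_rot": [0, 0, 0], "grip": 1},
  {"linear": [0, -0.035, 0.02], "delta_rot": [0, 0, 0], "grip": 1},
  {"linear": [0, -0.035, 0.02], "delta_rot": [0, 0, 0], "grip": 1},
  {"linear": [0, -0.035, 0.015], "delta_rot": [0, 0, 0], "grip": 1},
  {"linear": [0, -0.035, 0], "delta_rot": [0, 0, 0], "grip": 1},
  {"linear": [0, -0.03, 0], "delta_rot": [0, 0, 0], "grip": 1},
  {"linear": [0, -0.02, 0], "delta_rot": [0, 0, 0], "grip": 1},
  {"linear": [0, 0, 0], "delta_rot": [0, 0, 0], "grip": 1},
])

```text
time: 15.15
ee_pos: [0.4336, 0.1175, 0.0491]
tool_rot: [-2.715, 1.566, 0.279]
wrist_force: [-0.2, -0.8, -3.7]
gripper_width: 0.342
```

```bash
python3 -c "
from h import *
goto([.4397,.1141,.003],-98)"; python3 w.py wrist w10
```

```text
t 15.15 pos [0.4336 0.1175 0.0491] toolY ang -98.47 tilt [ 0.0045  0.0013 -1.    ] w 30.1 F [-0.2 -0.8 -3.7] q6 0.71
 shift(tool) mm [46.1  2.5 -6.3] rot deg [-0.47 -0.25  0.11]
t 15.15 pos [0.4336 0.1175 0.0491] toolY ang -98.47 tilt [ 0.0045  0.0013 -1.    ] w 30.1 F [-0.2 -0.8 -3.7] q6 0.71
 shift(tool) mm [  18.1 -154.  -162.1] rot deg [-89.97  -0.28  -0.11]
```

View pics/w10.png

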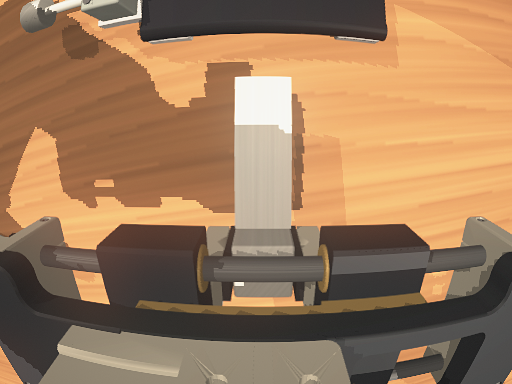

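The wedge is held and lifted. Its tip is at (263,77), lined up with the plate front, which spans columns 143–386 near row 40. I'll measure its flatness and offset from this frame.

```bash
cat > wf.py <<'E'
from h import *
import sys
O=np.array([.5615,.0967]);X=np.array([.9903,-.1392]);Y=np.array([.1392,.9903])
f=np.load(sys.argv[1]+'.npz');P=f['P']
def st(q): d=q[...,:2]-O; return np.concatenate([(d@X)[...,None],(d@Y)[...,None],q[...,2:]],-1)*1000
S=st(P)
for r in range(70,226,12):
    z=S[r,225:305]; print(r,'mid',S[r,263].round(1), 'L',S[r,240].round(1),'R',S[r,287].round(1))
for r,c in [(30,160),(36,160),(38,160),(30,264),(36,264),(38,264),(30,370),(36,370)]: print((r,c),S[r,c].round(1))
s,p,M=pose(); print('TCP stand',st(p).round(1))
E
python3 wf.py w10
```

```text
70 mid [-26.7   1.   -0.2] L [-26.4  17.1  -0.4] R [-26.7 -15.7   0.1]
82 mid [-40.2   1.2  50.2] L [-39.9  13.5  49.6] R [-40.2 -11.6  50.3]
94 mid [-46.8   1.2  51.5] L [-46.6  13.4  50.8] R [-46.7 -11.6  49.7]
106 mid [-53.3   1.3  51.6] L [-53.1  13.4  52. ] R [-53.3 -11.4  52.5]
118 mid [-59.7   1.3  53.2] L [-59.5  13.3  55.2] R [-59.7 -11.3  54. ]
130 mid [-66.    1.4  55.1] L [-65.8  13.4  54.9] R [-66.1 -11.3  53.9]
142 mid [-55.8   1.3 211.3] L [-72.1  13.5  55.5] R [-72.3 -11.1  56.3]
154 mid [-78.3   1.5  58.1] L [-78.2  13.5  57.7] R [-78.4 -11.   58. ]
166 mid [-84.6   1.5  58.6] L [-84.3  13.5  59.1] R [-84.5 -11.   59.2]
178 mid [-90.7   1.6  59.8] L [-90.4  13.6  60.6] R [-90.6 -10.9  60.7]
190 mid [-96.7   1.6  61.8] L [-96.9  13.7  60.8] R [-97.  -11.   61.1]
202 mid [-103.2    1.7   62.1] L [-103.1   13.8   62. ] R [-103.3  -11.    61.9]
214 mid [-109.5    1.7   63. ] L [-109.3   13.9   63.6] R [-109.5  -11.    63.5]
(30, 160) [ 1.4 67.8 23.3]
(36, 160) [-2.1 68.6 20.6]
(38, 160) [-3.  69.2 19. ]
(30, 264) [-2.8  0.2 20.9]
(36, 264) [-2.   0.1  1.5]
(38, 264) [-3.   0.1 -0.5]
(30, 370) [  0.8 -69.1  23. ]
(36, 370) [ -3.  -69.6  21.2]
TCP stand [-130.     1.6   48.9]
```

Call:
jog_arm([
  {"linear": [0.01, 0.0015, 0], "delta_rot": [-0.4, 0, 0], "grip": 1},
  {"linear": [0.015, 0, 0], "delta_rot": [0, 0, 0], "grip": 1},
  {"linear": [0.012, 0, 0], "delta_rot": [0, 0, 0], "grip": 1},
  {"linear": [0.004, 0, 0], "delta_rot": [0, 0, 0], "grip": 1},
  {"linear": [0, 0, 0], "delta_rot": [0, 0, 0], "grip": 1},
])

```text
time: 15.7
ee_pos: [0.4309, 0.1106, 0.0054]
tool_rot: [-3.063, 1.569, -0.065]
wrist_force: [-0.0, 0.1, -2.7]
gripper_width: 0.337
```

```bash
python3 -c "
from h import *
goto([.4397,.1141,.0024],-98)"
```

```text
t 15.7 pos [0.4309 0.1106 0.0054] toolY ang -98.23 tilt [ 1.7e-03 -1.0e-04 -1.0e+00] w 29.6 F [-0.   0.1 -2.7] q6 0.73
 shift(tool) mm [ 3.  -4.7 -8.2] rot deg [-0.23 -0.1   0.01]
```

Call:
jog_arm([
  {"linear": [0.001, -0.004, -0.005], "delta_rot": [-0.2, 0.2, 0], "grip": 1},
  {"linear": [0.002, 0, 0], "delta_rot": [0, 0, 0], "grip": 1},
  {"linear": [0.0005, 0, 0], "delta_rot": [0, 0, 0], "grip": 1},
])

```text
time: 16.0
ee_pos: [0.4373, 0.1134, 0.0024]
tool_rot: [-3.073, 1.565, -0.072]
wrist_force: [-2.4, -0.6, 0.2]
gripper_width: 0.341
```

```bash
cat > q.py <<'E'
from h import *
O=np.array([.5615,.0967]);X=np.array([.9903,-.1392]);Y=np.array([.1392,.9903])
s,p,M=pose(); goto([*(O-.0387*X),.0024],-98)
F=np.array(s['wrist_force']); print('stand TCP',((p[:2]-O)@X*1000).round(1),((p[:2]-O)@Y*1000).round(1),(p[2]*1000).round(1),'F stand',(F[:2]@X).round(1),(F[:2]@Y).round(1),F[2].round(1),'T',np.round(s['wrist_torque'],2))
E
python3 q.py
```

```text
t 16.0 pos [0.4373 0.1134 0.0024] toolY ang -98.07 tilt [ 6.e-03 -4.e-04 -1.e+00] w 30.0 F [-2.4 -0.6  0.2] q6 0.73
 shift(tool) mm [  0.5  -0.9 -86.6] rot deg [-0.07 -0.34  0.02]
stand TCP -125.3 -0.8 2.4 F stand -2.3 -0.9 0.2 T [-0.38  0.89  0.04]
```

Call:
jog_arm([
  {"linear": [0, 0, -0.01], "delta_rot": [0, 0, 0], "grip": 1},
  {"linear": [0, 0, -0.012], "delta_rot": [0, 0, 0], "grip": 1},
  {"linear": [0, 0, -0.012], "delta_rot": [0, 0, 0], "grip": 1},
  {"linear": [0, 0, -0.01], "delta_rot": [0, 0, 0], "grip": 1},
  {"linear": [0, 0, -0.006], "delta_rot": [0, 0, 0], "grip": 1},
])

```text
time: 16.5
ee_pos: [0.4916, 0.1064, 0.0036]
tool_rot: [-2.894, 1.563, 0.108]
wrist_force: [-0.6, 0.3, -3.0]
gripper_width: 0.34
```

```bash
python3 q.py
```

```text
t 16.5 pos [0.4916 0.1064 0.0036] toolY ang -98.01 tilt [ 8.e-03  9.e-04 -1.e+00] w 29.9 F [-0.6  0.3 -3. ] q6 0.82
 shift(tool) mm [  1.4  -0.1 -31.9] rot deg [-0.01 -0.45  0.11]
stand TCP -70.6 -0.1 3.6 F stand -0.6 0.3 -3.0 T [-0.13  0.27  0.04]
```

Call:
jog_arm([
  {"linear": [0.0015, 0, 0], "delta_rot": [0, -0.2, 0], "grip": 1},
  {"linear": [0.001, 0, -0.005], "delta_rot": [0, 0, 0], "grip": 1},
  {"linear": [0.0005, 0, -0.005], "delta_rot": [0, 0, 0], "grip": 1},
  {"linear": [0.0005, 0, -0.005], "delta_rot": [0, 0, 0], "grip": 1},
  {"linear": [0.0005, 0, 0], "delta_rot": [0, 0, 0], "grip": 1},
])

```text
time: 17.0
ee_pos: [0.5064, 0.1038, 0.0024]
tool_rot: [-2.598, 1.568, 0.403]
wrist_force: [-0.1, -2.0, 5.7]
gripper_width: 0.343
```

```bash
python3 q.py; python3 w.py wrist w11; python3 wf.py w11 | tail -9
```

```text
t 17.0 pos [0.5064 0.1038 0.0024] toolY ang -98.05 tilt [ 0.0022  0.001  -1.    ] w 30.2 F [-0.1 -2.   5.7] q6 0.85
 shift(tool) mm [  0.   -0.7 -16.9] rot deg [-0.05 -0.12  0.07]
stand TCP -55.6 -0.7 2.4 F stand 0.2 -2.0 5.7 T [-0.81 -0.12 -0.16]
t 17.0 pos [0.5064 0.1038 0.0024] toolY ang -98.05 tilt [ 0.0022  0.001  -1.    ] w 30.2 F [-0.1 -2.   5.7] q6 0.85
 shift(tool) mm [ -29.2 -156.3  -89.4] rot deg [-8.955e+01 -1.500e-01 -4.000e-02]
(30, 160) [61.2 49.  22.1]
(36, 160) [58.  49.  21.8]
(38, 160) [56.3 48.1 24.4]
(30, 264) [57.  -2.1 25.2]
(36, 264) [54.2 -2.1 24.3]
(38, 264) [52.9 -2.1 25.4]
(30, 370) [ 61.  -54.   23.4]
(36, 370) [ 57.6 -53.6  24.1]
TCP stand [-55.6  -0.7   2.4]
```

View pics/w11.png

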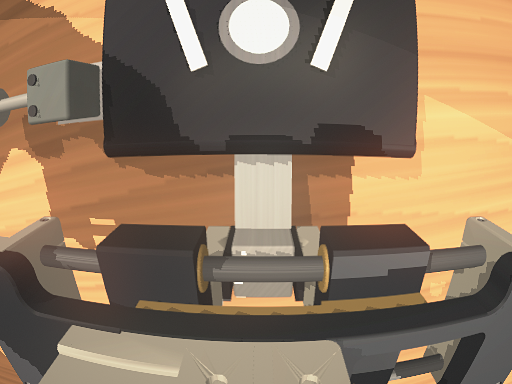

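Call:
jog_arm([
  {"linear": [0.0005, 0, -0.004], "delta_rot": [0, 0.1, 0], "grip": 1},
  {"linear": [0.0005, 0, -0.004], "delta_rot": [0, 0, 0], "grip": 1},
  {"linear": [0.0005, 0, -0.004], "delta_rot": [0, 0, 0], "grip": 1},
  {"linear": [0.0005, 0, -0.002], "delta_rot": [0, 0, 0], "grip": 1},
])

```text
time: 17.45
ee_pos: [0.5109, 0.1013, 0.0023]
tool_rot: [0.253, 1.561, -3.03]
wrist_force: [-12.6, 6.1, 14.9]
gripper_width: 0.344
```

```bash
python3 q.py; python3 w.py wrist w12; cat > pl.py <<'E'
from h import *
import sys
O=np.array([.5615,.0967]);X=np.array([.9903,-.1392]);Y=np.array([.1392,.9903])
for t in sys.argv[1:]:
    f=np.load(t+'.npz');P=f['P'].reshape(-1,3);p=f['p'].reshape(-1,3)
    x=(P[:,:2]-O)@X;y=(P[:,:2]-O)@Y
    k=(p.max(1)<75)&(x>.008)&(x<.07)&(abs(y)<.075)&(abs(P[:,2]-.025)<.009)
    A=np.stack([x[k],y[k],np.ones(k.sum())],1); c,*_=np.linalg.lstsq(A,P[k,2],rcond=None)
    k2=k&(x<.02)
    print(t,k.sum(),'plane dz/dx %.4f dz/dy %.4f z0 %.2f mm; z at x=14: %.2f'%(c[0],c[1],c[2]*1e3,P[k2,2].mean()*1e3))
E
python3 pl.py w11 w12
```

```text
t 17.45 pos [0.5109 0.1013 0.0023] toolY ang -98.11 tilt [-0.0095 -0.0011 -1.    ] w 30.3 F [-12.6   6.1  14.9] q6 0.87
 shift(tool) mm [ -0.2  -2.5 -12.1] rot deg [-0.11  0.53 -0.14]
stand TCP -50.8 -2.5 2.3 F stand -13.3 4.3 14.9 T [2.37 4.04 0.18]
t 17.45 pos [0.5109 0.1013 0.0023] toolY ang -98.11 tilt [-0.0095 -0.0011 -1.    ] w 30.3 F [-12.6   6.1  14.9] q6 0.87
 shift(tool) mm [ -30.9 -158.1  -84.1] rot deg [-89.61   0.52   0.3 ]
w11 12807 plane dz/dx 0.0003 dz/dy -0.0004 z0 23.51 mm; z at x=14: 23.48
w12 13124 plane dz/dx -0.0047 dz/dy -0.0010 z0 24.26 mm; z at x=14: 24.18
```

Call:
jog_arm([
  {"linear": [0, -0.001, -0.005], "delta_rot": [0, 0.5, 0], "grip": 1},
  {"linear": [0, -0.001, -0.005], "delta_rot": [0, 0.4, 0], "grip": 1},
  {"linear": [0, 0, -0.005], "delta_rot": [0, 0.4, 0], "grip": 1},
])

```text
time: 17.8
ee_pos: [0.5158, 0.0993, 0.0023]
tool_rot: [1.433, 1.562, -1.852]
wrist_force: [-14.8, 7.2, 13.9]
gripper_width: 0.338
```

```bash
python3 q.py
```

```text
t 17.8 pos [0.5158 0.0993 0.0023] toolY ang -98.22 tilt [-0.0024 -0.0082 -1.    ] w 29.8 F [-14.8   7.2  13.9] q6 0.85
 shift(tool) mm [-0.1 -3.8 -6.9] rot deg [-0.22  0.07 -0.48]
stand TCP -45.6 -3.8 2.3 F stand -15.7 5.1 13.9 T [3.12 5.77 0.19]
```

Call:
jog_arm([
  {"linear": [-0.0005, -0.003, -0.005], "delta_rot": [0, 0.2, -0.3], "grip": 1},
  {"linear": [0, -0.003, -0.005], "delta_rot": [0, 0.2, -0.2], "grip": 1},
  {"linear": [0, -0.002, -0.005], "delta_rot": [0, 0.2, 0], "grip": 1},
])

```text
time: 18.1
ee_pos: [0.5172, 0.0993, 0.0023]
tool_rot: [0.768, 1.553, -2.52]
wrist_force: [-19.2, 4.9, 18.6]
gripper_width: 0.34
```

```bash
python3 q.py; python3 w.py wrist w13; python3 pl.py w11 w13;python3 q.py
```

```text
t 18.1 pos [0.5172 0.0993 0.0023] toolY ang -98.41 tilt [-0.0146 -0.0104 -0.9998] w 29.9 F [-19.2   4.9  18.6] q6 0.86
 shift(tool) mm [-0.2 -3.6 -5.5] rot deg [-0.41  0.74 -0.71]
stand TCP -44.2 -3.6 2.3 F stand -19.7 2.2 18.6 T [ 1.75  6.35 -0.  ]
t 18.1 pos [0.5172 0.0993 0.0023] toolY ang -98.41 tilt [-0.0146 -0.0104 -0.9998] w 29.9 F [-19.2   4.9  18.6] q6 0.86
 shift(tool) mm [ -32.7 -159.3  -76.6] rot deg [-8.991e+01  1.140e+00  2.000e-02]
w11 12807 plane dz/dx 0.0003 dz/dy -0.0004 z0 23.51 mm; z at x=14: 23.48
w13 14769 plane dz/dx -0.0145 dz/dy -0.0007 z0 25.71 mm; z at x=14: 25.51
t 18.15 pos [0.5174 0.0993 0.0023] toolY ang -98.4 tilt [-0.0147 -0.0108 -0.9998] w 29.7 F [-18.9   1.9  23. ] q6 0.86
 shift(tool) mm [-0.2 -3.6 -5.3] rot deg [-0.41  0.75 -0.73]
stand TCP -44.1 -3.6 2.3 F stand -18.9 -0.8 23.0 T [ 0.86  6.7  -0.05]
```

Call:
jog_arm([
  {"linear": [-0.001, -0.003, -0.004], "delta_rot": [0, 1.2, -0.7], "grip": 1},
  {"linear": [0, -0.002, -0.006], "delta_rot": [0, 1.2, -0.5], "grip": 1},
  {"linear": [0, -0.002, -0.006], "delta_rot": [0, 1.2, -0.3], "grip": 1},
])

```text
time: 18.45
ee_pos: [0.5221, 0.0992, 0.0019]
tool_rot: [-3.052, 1.539, -0.061]
wrist_force: [-19.2, 4.7, 21.0]
gripper_width: 0.343
```

```bash
python3 q.py
```

```text
t 18.45 pos [0.5221 0.0992 0.0019] toolY ang -98.62 tilt [ 0.032  -0.0019 -0.9995] w 30.2 F [-19.2   4.7  21. ] q6 0.82
 shift(tool) mm [-0.4 -3.1 -0.6] rot deg [-0.62 -1.83  0.15]
stand TCP -39.3 -3.1 1.9 F stand -19.7 2.0 21.0 T [1.47 7.63 0.06]
```

Call:
jog_arm([
  {"linear": [0, -0.001, -0.002], "delta_rot": [0, -1.0, 0], "grip": 1},
  {"linear": [0, -0.001, -0.002], "delta_rot": [0, -0.4, 0], "grip": 1},
])

```text
time: 18.65
ee_pos: [0.5217, 0.0992, 0.0019]
tool_rot: [3.101, 1.569, -0.191]
wrist_force: [-8.4, 0.4, 6.3]
gripper_width: 0.342
```

```bash
python3 q.py; python3 w.py wrist w14; python3 pl.py w14;python3 q.py
```

```text
t 18.65 pos [0.5217 0.0992 0.0019] toolY ang -98.62 tilt [ 1.7e-03 -3.0e-04 -1.0e+00] w 30.1 F [-8.4  0.4  6.3] q6 0.86
 shift(tool) mm [-0.5 -3.1 -1. ] rot deg [-0.62 -0.1  -0.  ]
stand TCP -39.8 -3.1 1.9 F stand -8.3 -0.7 6.3 T [0.19 2.87 0.  ]
t 18.65 pos [0.5217 0.0992 0.0019] toolY ang -98.62 tilt [ 1.7e-03 -3.0e-04 -1.0e+00] w 30.1 F [-8.4  0.4  6.3] q6 0.86
 shift(tool) mm [ -30.  -159.4  -72. ] rot deg [ 8.988e+01 -8.000e-02  7.000e-02]
w14 14614 plane dz/dx -0.0182 dz/dy -0.0006 z0 26.28 mm; z at x=14: 26.03
t 18.7 pos [0.5217 0.0992 0.0019] toolY ang -98.62 tilt [ 1.e-03 -5.e-04 -1.e+00] w 30.1 F [-12.    2.4  11.8] q6 0.86
 shift(tool) mm [-0.5 -3.1 -1. ] rot deg [-0.62 -0.06 -0.02]
stand TCP -39.8 -3.1 1.9 F stand -12.2 0.7 11.8 T [ 0.8   3.95 -0.03]
```

View pics/w14.png

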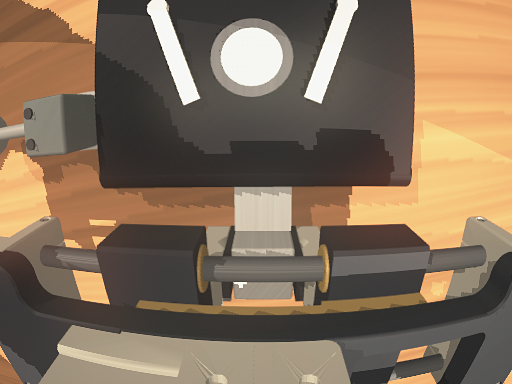

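Call:
jog_arm([
  {"linear": [-0.0005, 0, -0.004], "delta_rot": [0.3, 0.5, 0], "grip": 1},
  {"linear": [0, 0, -0.003], "delta_rot": [0.2, 0.2, 0], "grip": 1},
])

```text
time: 18.9
ee_pos: [0.5241, 0.0978, 0.0019]
tool_rot: [2.79, 1.564, -0.512]
wrist_force: [-16.0, 10.1, 17.2]
gripper_width: 0.34
```

```bash
python3 q.py; python3 w.py wrist w15; python3 pl.py w15;python3 q.py
```

```text
t 18.9 pos [0.5241 0.0978 0.0019] toolY ang -99.2 tilt [ 0.0061 -0.0034 -1.    ] w 30.0 F [-16.   10.1  17.2] q6 0.84
 shift(tool) mm [-0.5 -4.1  1.6] rot deg [-1.2  -0.37 -0.14]
stand TCP -37.2 -4.1 1.9 F stand -17.3 7.8 17.2 T [3.75 6.12 0.31]
t 18.9 pos [0.5241 0.0978 0.0019] toolY ang -99.2 tilt [ 0.0061 -0.0034 -1.    ] w 30.0 F [-16.   10.1  17.2] q6 0.84
 shift(tool) mm [ -30.  -161.1  -67.9] rot deg [89.3  -0.4   0.18]
w15 15012 plane dz/dx -0.0222 dz/dy -0.0006 z0 26.78 mm; z at x=14: 26.47
t 18.95 pos [0.5241 0.0978 0.0019] toolY ang -99.2 tilt [ 0.006  -0.0035 -1.    ] w 29.9 F [-11.6   7.1  11.4] q6 0.84
 shift(tool) mm [-0.5 -4.1  1.6] rot deg [-1.2  -0.37 -0.15]
stand TCP -37.2 -4.1 1.9 F stand -12.5 5.5 11.4 T [2.39 4.72 0.3 ]
```

Call:
jog_arm([
  {"linear": [0, 0, 0], "delta_rot": [-0.3, 0, 0], "grip": 1},
  {"linear": [0, 0, 0], "delta_rot": [0, 0, 0], "grip": 1},
  {"linear": [0, 0, 0], "delta_rot": [0, 0, 0], "grip": 1},
])

```text
time: 19.25
ee_pos: [0.5239, 0.0979, 0.0019]
tool_rot: [2.765, 1.564, -0.532]
wrist_force: [-1.4, 0.5, 2.4]
gripper_width: 0.337
```

```bash
python3 q.py; python3 w.py wrist w16; python3 pl.py w16;python3 q.py
python3 - <<'E'
from h import *
O=np.array([.5615,.0967]);X=np.array([.9903,-.1392]);Y=np.array([.1392,.9903])
P=np.load('w16.npz')['P']
for r in range(190,300,6):
    q=P[r,263]; print(r,((q[:2]-O)@X*1000).round(1),((q[:2]-O)@Y*1000).round(1),(q[2]*1000).round(1))
E
python3 w.py scene c16; python3 w.py side s16
```

```text
t 19.25 pos [0.5239 0.0979 0.0019] toolY ang -98.88 tilt [ 0.0057 -0.0034 -1.    ] w 29.7 F [-1.4  0.5  2.4] q6 0.85
 shift(tool) mm [-0.5 -4.   1.3] rot deg [-0.88 -0.35 -0.14]
stand TCP -37.4 -4.0 1.9 F stand -1.5 0.3 2.4 T [ 0.18  0.9  -0.08]
t 19.25 pos [0.5239 0.0979 0.0019] toolY ang -98.88 tilt [ 0.0057 -0.0034 -1.    ] w 29.7 F [-1.4  0.5  2.4] q6 0.85
 shift(tool) mm [ -30.  -160.6  -69. ] rot deg [89.62 -0.39  0.17]
w16 15047 plane dz/dx -0.0218 dz/dy -0.0008 z0 26.77 mm; z at x=14: 26.47
t 19.3 pos [0.5239 0.0979 0.0019] toolY ang -98.89 tilt [ 0.0057 -0.0034 -1.    ] w 30.2 F [-1.7  0.6  2.5] q6 0.85
 shift(tool) mm [-0.5 -4.1  1.3] rot deg [-0.88 -0.35 -0.14]
stand TCP -37.4 -4.1 1.9 F stand -1.8 0.4 2.5 T [ 0.28  0.89 -0.12]
190 -2.3 -5.4 23.1
196 -7.6 -5.3 15.5
202 -10.7 -5.3 16.0
208 -14.2 -5.2 15.6
214 -16.6 -5.2 18.1
220 -20.1 -5.1 17.9
226 -23.4 -5.1 18.1
232 -26.0 -5.0 20.2
238 -26.2 -5.0 27.4
244 -26.3 -5.0 34.2
250 -26.9 -4.9 39.4
256 -6.5 -5.0 84.1
262 -5.9 -5.0 88.9
268 -7.8 -5.0 89.0
274 -10.3 -5.0 88.3
280 -12.3 -4.9 88.5
286 -47.1 -4.6 39.6
292 -50.9 -4.6 39.5
298 -54.7 -4.5 39.5
t 19.3 pos [0.5239 0.0979 0.0019] toolY ang -98.89 tilt [ 0.0057 -0.0034 -1.    ] w 30.2 F [-1.7  0.6  2.5] q6 0.85
 shift(tool) mm [ -30.1 -160.6  -69. ] rot deg [89.62 -0.39  0.16]
t 19.35 pos [0.5239 0.0979 0.0019] toolY ang -98.88 tilt [ 0.0057 -0.0034 -1.    ] w 29.7 F [-2.1 -0.1  3.1] q6 0.85
 shift(tool) mm [ -30.1 -160.6  -69.1] rot deg [89.62 -0.39  0.17]
```

View pics/c16.png

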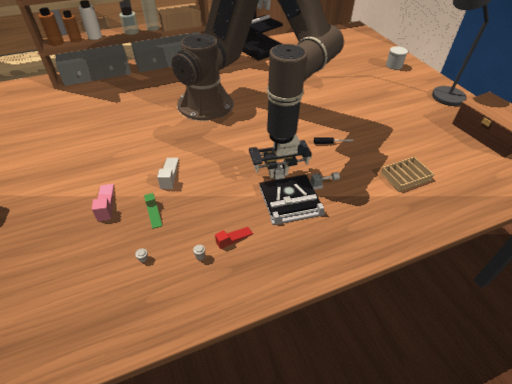

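View pics/w16.png

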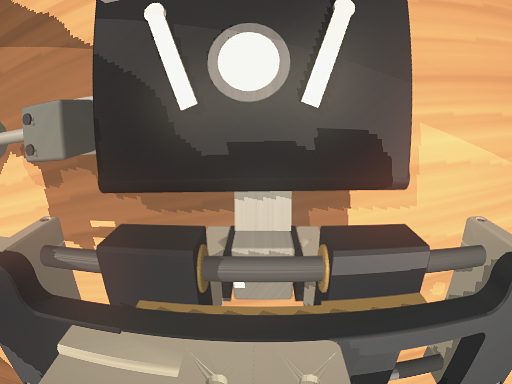

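The block is flat: its top is at 39.5 mm all along. Its front face puts the tip 50 mm past lip_rest, and the lift is steady at about 3.1 mm. Forces are low, the bystanders haven't moved, and nothing of the robot touches the plate or knob. Handing in.

```bash
python3 -c "
from h import *
print(workorder.close_job())"
```

```text
the job is handed in; nothing more can be done
None
```

I pulled the lock knob out to its stop and left it out. Then I pushed the small steel wedge under the middle of the plate's front edge. The job went in at about 19.4 s, with the wedge still gripped.

**Last checks**
- **Lock:** the knob centre measured about 68 mm from the housing centre (67 expected fully out). It stopped firmly against a 21 N pull.
- **Lift:** the plate's measured slope changed by about 0.022 rad, which is 3.1–3.2 mm at the front edge. The wedge tip, about 50 mm past lip_rest, implies 3.0 mm.
- **Wedge:** it lies flat, with the block top at 39.5 mm throughout. It sits about 4–5 mm to the side of mid-width, well between the rails.
- **Contact:** in the last images the fingers and gripper body were clear of the plate and knob. The steady wrist force was about 3–4 N.
- **Bystanders:** the lens barrels and screwdriver looked unmoved in the last scene picture. I did not measure them again.

**What disagreed or went wrong**
- **Fingertip position:** the cameras put the fingertips about 5–7 mm behind the reported tool point, not 22 mm ahead of it as stated.
- **First grasp:** because of that, my first grasp slid onto the top of the knob, with about 41 N upward at the wrist. I opened the gripper, went lower and gripped it properly.
- **Tilt during the push:** the tool tilted by up to 1.8° for a moment while pushing the wedge in. I corrected it before the final check.

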